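Unclamp the mosaic strips and set them under the curing lamp

TASK

Move the glued mosaic strips from the three-lane clamp jig to the curing tray. First open the tray's lamp lid well back past upright; then, for every lane that holds a strip, swing its clamp bar up and back, slide the strip out from under it through the open front end, and lay it flat inside the tray's rim, tiles up, no strip on top of another. Once all the strips lie in the tray, set the lamp lid to 60 degrees above level, and finish with all the clamp bars folded down again and the other things on the table left where they are.

Things in the scene. Friction and masses are not known exactly. Their poses are not given: they have to be found in the camera images.
- jig: Three-lane clamp jig fixed to the table, wooden block 98 x 236 x 24 mm. Origin: centre of its underside; x along the lanes, away from the robot (lanes open at the -x end, block ends at x = -45 mm); y left; z up. Lane centre lines at y = +80, 0, -80 mm, lane floor 24 mm up, back stop at x = +45 mm, side guides 34 mm apart and 33 mm high
- lane_b (a point): Point of the jig where a strip clamped in the middle lane has its middle (the other lanes alike): 20 mm in front of the jig's origin, 28 mm up. Two fixed lips (25 mm apart) hang over a strip's long edges at jig x = +5 to +40 mm, so it cannot be lifted until slid 40 mm or more toward -x. A clamped strip's front 35 mm stick out past the block over open space
- bar_a (a joint): Clamp bar of the left-hand (+y) lane: rad, 0 = down, its rubber foot on the strip just in front of the first tile, so that the strip cannot slide out; grows as it swings up and back (1.57 upright, stop 1.75). 0.2 kg; falls shut if let go below about 0.9, stays put above 1.1 rad; from 1.1 on the strip is free to slide
- bar_a_handle (a point): Middle of the round steel grip rod (9 mm thick, 50 mm long, parallel to the jig's y) of the left-hand (+y) bar, 131 mm from its hinge; 27 mm of open space between rod and bar plate; 56 mm above the table when the bar is down. Axes as the jig's when the bar is down
- bar_a_hinge (a point): Hinge axis (parallel to the jig's y) of the left-hand (+y) bar, 54 mm above the table
- bar_b (a joint): Clamp bar of the middle lane: rad, 0 = down, its rubber foot on the strip just in front of the first tile, so that the strip cannot slide out; grows as it swings up and back (1.57 upright, stop 1.75). 0.2 kg; falls shut if let go below about 0.9, stays put above 1.1 rad; from 1.1 on the strip is free to slide
- bar_b_handle (a point): Middle of the round steel grip rod (9 mm thick, 50 mm long, parallel to the jig's y) of the middle bar, 131 mm from its hinge; 27 mm of open space between rod and bar plate; 56 mm above the table when the bar is down. Axes as the jig's when the bar is down
- bar_b_hinge (a point): Hinge axis (parallel to the jig's y) of the middle bar, 54 mm above the table
- bar_c (a joint): Clamp bar of the right-hand (-y) lane: rad, 0 = down, its rubber foot on the strip just in front of the first tile, so that the strip cannot slide out; grows as it swings up and back (1.57 upright, stop 1.75). 0.2 kg; falls shut if let go below about 0.9, stays put above 1.1 rad; from 1.1 on the strip is free to slide
- bar_c_handle (a point): Middle of the round steel grip rod (9 mm thick, 50 mm long, parallel to the jig's y) of the right-hand (-y) bar, 131 mm from its hinge; 27 mm of open space between rod and bar plate; 56 mm above the table when the bar is down. Axes as the jig's when the bar is down
- bar_c_hinge (a point): Hinge axis (parallel to the jig's y) of the right-hand (-y) bar, 54 mm above the table
- strip_a_mid (a point): Mosaic strip that starts clamped in the left-hand (+y) lane, if present (2 or 3 are): plywood 120 x 30 x 8 mm, about 60 g, two glass tiles glued on its rear half (17 mm wide, 6 to 7 mm high, 8 to 53 mm behind the middle); front half bare. Point: middle of the plywood, 4 mm up. x along it to the tiled end, z up out of the tiled face; clamped, it points as the jig does, front end at jig x = -80 mm
- strip_b_mid (a point): Mosaic strip that starts clamped in the middle lane, if present (2 or 3 are): plywood 120 x 30 x 8 mm, about 60 g, two glass tiles glued on its rear half (17 mm wide, 6 to 7 mm high, 8 to 53 mm behind the middle); front half bare. Point: middle of the plywood, 4 mm up. x along it to the tiled end, z up out of the tiled face; clamped, it points as the jig does, front end at jig x = -80 mm
- strip_c_mid (a point): Mosaic strip that starts clamped in the right-hand (-y) lane, if present (2 or 3 are): plywood 120 x 30 x 8 mm, about 60 g, two glass tiles glued on its rear half (17 mm wide, 6 to 7 mm high, 8 to 53 mm behind the middle); front half bare. Point: middle of the plywood, 4 mm up. x along it to the tiled end, z up out of the tiled face; clamped, it points as the jig does, front end at jig x = -80 mm
- tray: Shallow grey curing tray fixed to the table, 185 x 155 mm. Origin: centre of its underside; x away from the robot toward the lamp hinge, y left, z up. Inside floor 175 (x) x 145 (y) mm, 10 mm above the table; rim 8 mm higher than the floor. A strip lying flat on the floor has its middle 14 mm above the table. Three strips fit side by side along y at x = -50, 0 and +50 mm
- lamp (a joint): Grey lamp lid (94 x 118 mm, 12 mm thick, lights on its underside) on a stiff hinge 44 mm behind the tray's far rim: rad, 0 = folded down level over the tray, 1.05 = raised to 60 degrees, 1.57 = upright, stop at 2.4 leaning well back behind the tray. It stays wherever it is left; moving it takes about 3 to 6 N at its handle
- lamp_handle (a point): Middle of the round steel grip rod (9 mm thick, 60 mm long, parallel to the tray's y) at the lamp lid's free edge (toward the robot when down), 140 mm from the hinge; 33 mm of open space between rod and lid
- lamp_hinge (a point): Hinge axis of the lamp lid (parallel to the tray's y), at tray x = +134 mm, 50 mm above the table
- glue_tube: Glue tube 32 x 119 x 24 mm lying on the table; a bystander, not to be moved. Origin: centre of its underside
- eraser: Eraser 20 x 43 x 12 mm lying in front of the jig; a bystander, not to be moved. Origin: centre of its underside
- tweezers: Steel tweezers 121 mm long lying behind, between tray and jig; a bystander, not to be moved. Origin: centre of its underside
- tile_wine: Single wine-coloured tile 30 x 14 x 6 mm lying in front of the jig; a bystander, not to be moved. Origin: centre of its underside
- piece_lemon: Glued piece of three lemon glass blocks 58 x 25 x 7 mm lying behind the jig; a bystander, not to be moved. Origin: centre of its underside

How it is judged (in metres and radians):
On the way, in this order (a step that is already met when the one before it is completed fails the run):
1. the lamp lid is opened well back past upright (value of joint lamp above 1.7 rad), for 0.2 s.
2. all the strips lie flat in the tray (x of strip_a_mid in the frame of tray between -0.075 and 0.075 m and y of strip_a_mid in the frame of tray between -0.06 and 0.06 m and z of strip_a_mid in the frame of tray between 0.011 and 0.0165 m and angle between each of strip_a_mid, strip_b_mid, strip_c_mid's own z axis and vertical below 0.045 rad and x of strip_b_mid in the frame of tray between -0.075 and 0.075 m and y of strip_b_mid in the frame of tray between -0.06 and 0.06 m and z of strip_b_mid in the frame of tray between 0.011 and 0.0165 m and x of strip_c_mid in the frame of tray between -0.075 and 0.075 m and y of strip_c_mid in the frame of tray between -0.06 and 0.06 m and z of strip_c_mid in the frame of tray between 0.011 and 0.0165 m), for 0.2 s.
3. the lamp lid is set to about 60 degrees (value of joint lamp between 0.897 and 1.197 rad), for 0.2 s.
At the end, for the whole second after the job is handed in: Every strip present lies flat on the tray floor (within 0.045 rad and 2.5 mm in height), tiles up, at rest inside the rim, none on another; the lamp lid stands at 1.047 rad (60 degrees) within 0.15 rad; all three clamp bars are down (below 0.1 rad) (all of step 2 and all of step 3 and linear speed of each of strip_a, strip_b, strip_c below 0.02 m/s and value of joint each of bar_a, bar_b, bar_c below 0.1 rad and velocity of joint lamp between -0.05 and 0.05 rad/s); the robot touches nothing.
It fails at once if a bystander was moved more than 25 mm (distance of any of glue_tube, eraser, tweezers, tile_wine, piece_lemon from where it was at the start of the episode above 0.025 m).
Of strip_a, strip_b, strip_c only 2 to 3 are there at a start; the rules pass over those that are not, and their reading is None.
At some moment in a run one of strip_a, strip_b, strip_c may be knocked a few centimetres aside while the robot is not near it.
Once in a run the grip may slacken for a moment while it holds something.
It also fails if it takes over 210 s, if anything falls off the work surface, if the arm or the gripper's body presses on something with over 40 N, if the wrist force passes 120 N, or if a joint passes its speed limit or range.

ROBOT

A 6-joint arm with a two-finger parallel gripper is mounted at the origin on a cart in front of the work surface, level with it; the furniture and walls round the work are solid. World frame = base frame: x ahead of the robot, y to its left, z up, the work surface at z = 0. Lengths are in mm, angles in rad, forces in N, time in s.
With the tool pointing down it reaches from about 275 to 1000 mm from the base axis. Payload 8.4 kg.
Tool frame: the origin (TCP) lies midway between the tips of the shut fingers; the grasp point (between the pads) lies 19 mm behind it; z points along the fingers, y is the line along which they close (so a half turn about z gives the same grasp; the last joint's range is limited). The gripper opens to 85 mm and grips with 20 to 120 N. Pads are 22 mm wide; open, the fingers measure 114 mm over their backs; the gripper's body (76 mm by 85 mm) begins 54 mm behind the grasp point. The pads swing forward as they close: fully open they stand 13 mm farther back than shut.
Start: joints at [-1.349, 0.353, 1.633, -0, 1.155, -0.002], TCP at [138.709, -609.416, 231.281] pointing down, gripper open.
Joint ranges: [-2.63, 2.63], [-0.92, 2.1], [0.06, 2.66], [-1.3, 4.44], [0, 2.69], [-3.02, 3.02]. Speed limits (rad/s): [2.22, 2.22, 2.79, 3.14, 3.14, 3.14].

INTERFACE

Orientations are given as [roll, pitch, yaw] about the fixed x, y, z axes, in that order (R = Rz(yaw) Ry(pitch) Rx(roll)).
In Python, from rig import monitor, imaging, r gives the robot as it stands.
- The arm moves only by the tool drive_tool, never from a script. Its argument "plan" is a list of rows, each an object of numbers: "x", "y", "z": the shift along the tool's x, y, z in units of 50 mm (1.0 is 50 mm); "ax", "ay", "az": the turn, a rotation vector about the tool's x, y, z in units of 6 degrees (1.0 is 6 degrees); "hand": the finger opening in mm, from 0 to 85.4. In form: [{"x": .., "y": .., "z": .., "ax": .., "ay": .., "az": .., "hand": ..}, ...]. A call has 1 to 8 rows; each row is the pose to reach, as a shift and turn from the pose commanded when the call began, along the tool's axes at that moment; what a row does not reach only later rows make up. A row lasts 1/10 s, in which the tool goes at most 50 mm and 8.59 degrees, less where a joint would pass 70% of its speed; a pose out of reach is approached as far as the arm can. A call with a gripper value outside its range is refused whole. The fingers move at their own pace and stop on an object; "grip_force" is the grip in N (left out, the last holds). Time passes only in rows, so rows that repeat a pose let the fingers close. It gives the time, the measured TCP pose, the force, the opening and the grip force at its end, in the units of the state.
- monitor.sense(): the state, without advancing time (a new reading comes with each control period).
- imaging.grab_frame(name): name is "side" or "top"; returns the picture (400x640x3 uint8, red, green, blue); there is no depth.
- imaging.camera_info(name): a dict with "mtx" (3x3 intrinsics, pixels), "R" (3x3) and "t" (3): a world point X has camera coordinates R X + t. Camera axes: x right, y down, z forward; pixel columns grow to the right and rows downward; lengths in mm; the calibration is good to about 2 mm. A picture is of the moment at which its call begins. camera_info takes no time and is no camera call.
- r.sign_off(): hands the job in; it is judged then, once.
The state is a dict: "clock": time; "qpos": joint angles; "qvel": joint speeds; "joint_efforts": joint torques, N m; "eef_pos": TCP position; "tcp_rot": TCP orientation; "contact_force": force on the tool from outside, world axes, zero at the start; "wrist_torque": the same for the moment, N m; "opening": opening from 0.0 (shut) to 1.0 (fully open); "grasp_force": force on a finger pad.
Only numpy, scipy, OpenCV 4.12 (cv2) and the standard library are available. Lean on these libraries where they do the work, as an engineer would, in place of code of your own. Each camera call takes 0.05 s, during which the arm holds its last target. There are 200 camera calls.

## Working session

There is one attempt and no reset: what is moved stays moved. The work goes in short steps, Python scripts to look and compute and a tool call to move; the robot and the scene stay as the last step left them, time stands still between calls to the robot, and variables do not carry over. Pictures are saved under pics/ and viewed, at most 14 in all, crops included, and the job is handed in when it is done.

Besides the shell and the picture viewer there is one more tool, called after "Emit:" as name(argument=value, ...) on one line, values as JSON. drive_tool: Moves the arm, as the interface text tells. Its arguments: {"type":"object","properties":{"plan":{"type":"array","items":{"type":"object","properties":{"x":{"type":"number"},"y":{"type":"number"},"z":{"type":"number"},"ax":{"type":"number"},"ay":{"type":"number"},"az":{"type":"number"},"hand":{"type":"number"}}}},"grip_force":{"type":"number"}},"required":["plan"]}

```bash
mkdir -p pics; ls; python3 - <<'E'
from rig import monitor, imaging, r
import cv2
print(monitor.sense())
for n in("top","side"):
    f=imaging.grab_frame(n); cv2.imwrite(f"pics/{n}0.png",cv2.cvtColor(f,cv2.COLOR_RGB2BGR))
    c=imaging.camera_info(n); print(n,c)
E
```

```text
pics
{'clock': 0.0, 'qpos': array([-1.34941295e+00,  3.53645390e-01,  1.63416960e+00,  2.17654022e-05,
        1.15522144e+00, -2.41893168e-03]), 'qvel': array([-0.00112955,  0.00010247,  0.0016179 ,  0.00167136, -0.0006953 ,
       -0.00073676]), 'joint_efforts': array([ 9.15621313e-04, -6.05253267e+01, -3.42065871e+01,  1.96449873e-04,
        9.25532455e-03,  5.70253732e-06]), 'eef_pos': array([ 138.59603144, -608.92181481,  230.54824483]), 'tcp_rot': array([-3.14014893e+00, -2.33924450e-05,  2.23793495e-01]), 'contact_force': array([-0.13051684, -0.30125371,  0.20881984]), 'wrist_torque': array([ 0.04083517, -0.05750877,  0.01653689]), 'grasp_force': 0.0, 'opening': 0.9973880696001246}
top {'mtx': array([[378.22630014,   0.        , 313.9569009 ],
       [  0.        , 378.22630014, 204.86828479],
       [  0.        ,   0.        ,   1.        ]]), 'R': array([[-0.00185641, -0.99968721, -0.02494067],
       [-0.99135488,  0.00511189, -0.13110822],
       [ 0.13119471,  0.02448167, -0.99105429]]), 't': array([-288.35146374,  520.0696215 ,  927.24256211])}
side {'mtx': array([[416.89283073,   0.        , 320.15963508],
       [  0.        , 416.89283073, 198.68961381],
       [  0.        ,   0.        ,   1.        ]]), 'R': array([[-0.96862537, -0.24786082, -0.0181632 ],
       [-0.12872175,  0.56286719, -0.81646264],
       [ 0.21259257, -0.78850843, -0.57711252]]), 't': array([432.46446797, 299.52974521, 532.32217176])}
```

View pics/top0.png

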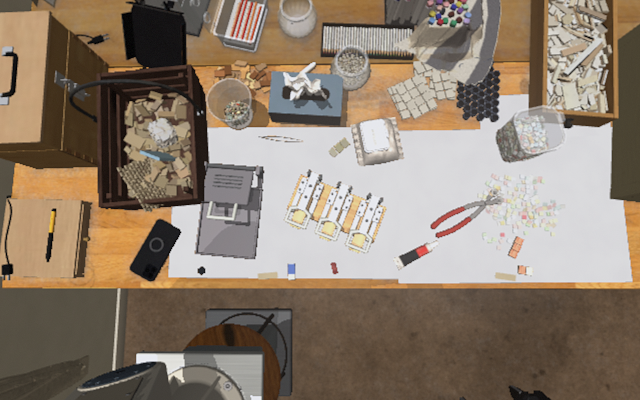

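View pics/side0.png

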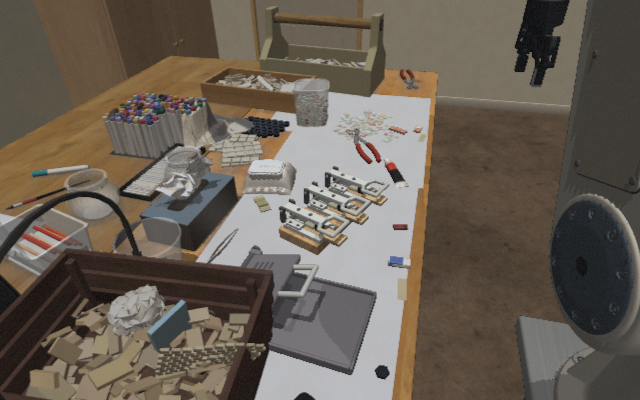

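The top view shows the tray around (230,212) with its lid and the jig around (337,212). The side view shows the same things at (310,310) and (330,210). I'll zoom in on both.

```bash
python3 - <<'E'
import cv2
a=cv2.imread("pics/top0.png")[150:265,190:400]; cv2.imwrite("pics/t1.png",cv2.resize(a,None,fx=3.8,fy=3.8,interpolation=cv2.INTER_CUBIC))
a=cv2.imread("pics/side0.png")[155:375,235:415]; cv2.imwrite("pics/s1.png",cv2.resize(a,None,fx=2.7,fy=2.7,interpolation=cv2.INTER_CUBIC))
E
```

```text
(no output)
```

View pics/t1.png

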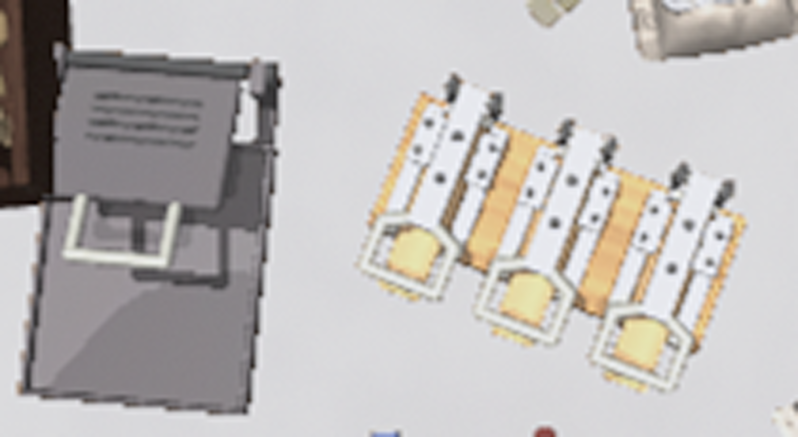

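View pics/s1.png

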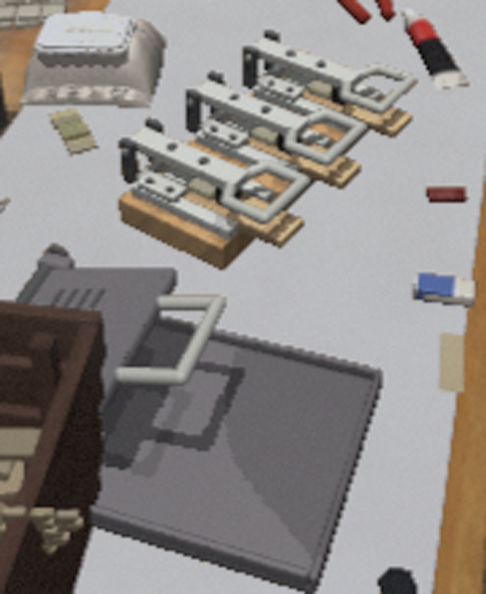

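Strips are visible in all three lanes, with plywood ends below each handle loop. The lid is partly raised; its rod mid is at top crop (117,258) and side crop (202,338). Next I'll fit the poses from both views.

```bash
cat > h.py <<'E'
import numpy as np, cv2, json
from scipy.optimize import least_squares
from scipy.spatial.transform import Rotation as Ro
from rig import monitor, imaging
CI={n:imaging.camera_info(n) for n in("top","side")}
def proj(n,X):
    c=CI[n]; p=c["mtx"]@(c["R"]@np.asarray(X,float)+c["t"]); return p[:2]/p[2]
def T(p,q): # p=(x,y,yaw), q local
    c,s=np.cos(p[2]),np.sin(p[2]); return np.array([p[0]+c*q[0]-s*q[1],p[1]+s*q[0]+c*q[1],q[2]])
def tri(pt,ps):
    f=lambda X:np.r_[proj("top",X)-pt,proj("side",X)-ps]
    s=least_squares(f,[600,0,50]); return s.x.round(1),s.fun.round(1)
def tc(x,y): return np.array([190+x/3.8,150+y/3.8])
def sc(x,y): return np.array([235+x/2.7,155+y/2.7])
def go(p,yaw,tilt=None):
    "row units from the present pose to TCP p, tool down with the yaw (deg)"
    s=monitor.sense(); R0=Ro.from_euler("xyz",s["tcp_rot"]); R1=Ro.from_euler("xyz",[np.pi,0,np.radians(yaw)])
    d=R0.inv().apply(np.asarray(p)-s["eef_pos"])/50; a=(R0.inv()*R1).as_rotvec(degrees=True)/6
    return d.round(3),a.round(2)
E
python3 - <<'E'
from h import *
jt=[((53,118,24),(425,93)),((53,-118,24),(745,217)),((-45,-118,24),(697,352)),((-45,118,24),(372,222))]
ht=[(401,281),(518,323),(634,372)]; hs=[(284,202),(344,146),(394,92)]
def f(v):
    o=[proj("top",T(v,q))-tc(*p) for q,p in jt]
    for i,y in enumerate((80,0,-80)):
        q=T(v,(v[3],y,56)); o+=[proj("top",q)-tc(*ht[i]),proj("side",q)-sc(*hs[i])]
    return np.concatenate(o)
s=least_squares(f,[500,-100,-.35,-70],loss="soft_l1"); print("jig",s.x.round(3),f(s.x).round(1))
def g(v):
    o=[]
    for q,a,b in [((-92.5,-77.5,18),(247,408),(381,375)),((-92.5,77.5,18),(22,390),(312,578))]:
        q=T(v,q); o+=[proj("top",q)-tc(*a),proj("side",q)-sc(*b)]
    q=T(v,(134-140*np.cos(v[3]),0,50+140*np.sin(v[3]))); o+=[proj("top",q)-tc(117,258),proj("side",q)-sc(202,338)]
    return np.concatenate(o)
s=least_squares(g,[550,200,-.05,.5],loss="soft_l1"); print("tray",s.x.round(3),g(s.x).round(1))
print("lamph tri",tri(tc(117,258),sc(202,338)))
for a,b in zip(ht,hs): print(tri(tc(*a),sc(*b)))
print("basket",tri((205,200),(272,262)))
E
```

```text
jig [ 508.299 -346.759  -63.21   -73.998] [-0.8 -0.7  1.2 -0.3  0.3  0.3 -1.2  0.4 -0.2 -0.1 -0.2 -2.  -0.6  0.8
 -0.4 -1.8 -0.3  0.   0.5  0.1]
tray [ 5.44085e+02  1.90027e+02  1.04500e+00 -1.40000e-02] [ -79.6  -68.5 -150.2   84.2  -52.9  -12.   -48.8   92.9  -95.1  -21.6
 -111.4  177.8]
lamph tri (array([479.7, -70.3,  90.2]), array([ 0.1,  0.6, -0.4, -0.1]))
(array([ 468.9, -245.2,   51.2]), array([ 0. ,  0.1, -0.1, -0. ]))
(array([ 440. , -321. ,   50.4]), array([ 0.1,  0.7, -0.6, -0.1]))
(array([ 410.7, -394.5,   55.5]), array([-0. , -0.2,  0.2,  0. ]))
basket (array([523.8, -45.1, 141.4]), array([-0.7, -3.1,  2. ,  0.4]))
```

```bash
python3 - <<'E'
from h import *
def g(v):
    o=[]
    for q,a,b in [((-92.5,-77.5,18),(247,408),(381,375)),((-92.5,77.5,18),(22,390),(312,578))]:
        q=T(v,q); o+=[proj("top",q)-tc(*a),proj("side",q)-sc(*b)]
    q=T(v,(134-140*np.cos(v[3]),0,50+140*np.sin(v[3]))); o+=[proj("top",q)-tc(117,258),proj("side",q)-sc(202,338)]
    return np.concatenate(o)
s=least_squares(g,[450,-70,-.05,.4]); print("tray",s.x.round(3),g(s.x).round(1))
v=s.x; print("hinge",T(v,(134,0,50)),"handle",T(v,(134-140*np.cos(v[3]),0,50+140*np.sin(v[3]))))
for n,p in (("glue",(415,252)),("eraser",(292,270)),("wine",(334,268)),("tweez",(280,138)),("lemon",(339,147))):
    x=least_squares(lambda X:proj("top",[X[0],X[1],8])-p,[500,0]).x; j=np.array([508.3,-346.8]); c,ss=np.cos(-.378),np.sin(-.378); d=x-j
    print(n,x.round(),"jig frame",round(c*d[0]+ss*d[1]),round(-ss*d[0]+c*d[1]))
yaw=np.degrees(v[2])+90; print(yaw)
h=T(v,(134-140*np.cos(v[3]),-8,50+140*np.sin(v[3])))
print(go([h[0],h[1],200],yaw),go([h[0],h[1],h[2]-19],yaw))
E
```

```text
tray [ 4.82065e+02 -7.05660e+01 -1.00000e-01  2.78000e-01] [-0.8  2.1  0.3 -2.9 -1.9  0.8 -0.3 -0.2  0.4 -0.1 -1.4  0.5]
hinge [615.39274552 -83.96786127  50.        ] handle [481.43445951 -70.50304772  88.39109798]
glue [ 400. -546.] jig frame -27 -225
eraser [ 356. -234.] jig frame -184 49
wine [ 360. -340.] jig frame -140 -48
tweez [ 702. -200.] jig frame 126 208
lemon [ 676. -356.] jig frame 159 53
84.26019469069129
(array([ 9.024, -8.828,  0.624]), array([-1.000e-02, -1.000e-02, -1.191e+01])) (array([ 9.024, -8.825,  3.236]), array([-1.000e-02, -1.000e-02, -1.191e+01]))
```

Emit:
drive_tool(plan=[{"x": 9.02, "y": -8.83, "z": 0.62, "az": -11.9, "hand": 34}, {"x": 9.02, "y": -8.83, "z": 0.62, "az": -11.9, "hand": 34}, {"x": 9.02, "y": -8.83, "z": 0.62, "az": -11.9, "hand": 34}, {"x": 9.02, "y": -8.83, "z": 0.62, "az": -11.9, "hand": 34}, {"x": 9.02, "y": -8.83, "z": 0.62, "az": -11.9, "hand": 34}, {"x": 9.02, "y": -8.83, "z": 0.62, "az": -11.9, "hand": 34}, {"x": 9.02, "y": -8.83, "z": 0.62, "az": -11.9, "hand": 34}, {"x": 9.02, "y": -8.83, "z": 0.62, "az": -11.9, "hand": 34}], grip_force=25)

```text
invalid input
```

```bash
python3 - <<'E'
from h import *
v=(482.07,-70.57,-.1,.278)
h=T(v,(134-140*np.cos(v[3]),-8,50+140*np.sin(v[3])))
print(go([h[0],h[1],180],84.26),go([h[0],h[1],h[2]-19],84.26))
E
```

```text
(array([ 9.025, -8.827,  1.024]), array([-1.000e-02, -1.000e-02, -1.191e+01])) (array([ 9.025, -8.825,  3.236]), array([-1.000e-02, -1.000e-02, -1.191e+01]))
```

Emit:
drive_tool(plan=[{"x": 4.5, "y": -4.4, "z": 0.3, "ax": 0, "ay": 0, "az": -6, "hand": 34}, {"x": 4.5, "y": -4.4, "z": 0.3, "ax": 0, "ay": 0, "az": -6, "hand": 34}, {"x": 4.5, "y": -4.4, "z": 0.3, "ax": 0, "ay": 0, "az": -6, "hand": 34}, {"x": 4.5, "y": -4.4, "z": 0.3, "ax": 0, "ay": 0, "az": -6, "hand": 34}, {"x": 9.02, "y": -8.83, "z": 0.6, "ax": 0, "ay": 0, "az": -11.9, "hand": 34}, {"x": 9.02, "y": -8.83, "z": 0.6, "ax": 0, "ay": 0, "az": -11.9, "hand": 34}, {"x": 9.02, "y": -8.83, "z": 0.6, "ax": 0, "ay": 0, "az": -11.9, "hand": 34}, {"x": 9.02, "y": -8.83, "z": 0.6, "ax": 0, "ay": 0, "az": -11.9, "hand": 34}], grip_force=25)

```text
clock: 0.9
eef_pos: [355.7, -271.7, 212.2]
tcp_rot: [3.141, 0.0, 1.43]
contact_force: [1.3, -0.8, 0.6]
opening: 0.396
grasp_force: 0.0
```

```bash
python3 - <<'E'
from h import *
v=(482.07,-70.57,-.1,.278)
h=T(v,(134-140*np.cos(v[3]),-8,50+140*np.sin(v[3])))
print(go([h[0],h[1],180],84.26),go([h[0],h[1],h[2]-19],84.26))
E
```

```text
(array([4.178, 1.931, 0.644]), array([ 0.  ,  0.  , -0.39])) (array([4.178, 1.93 , 2.856]), array([ 0.  ,  0.  , -0.39]))
```

Emit:
drive_tool(plan=[{"x": 4.18, "y": 1.93, "z": 0.6, "ax": 0, "ay": 0, "az": -0.39, "hand": 34}, {"x": 4.18, "y": 1.93, "z": 0.6, "ax": 0, "ay": 0, "az": -0.39, "hand": 34}, {"x": 4.18, "y": 1.93, "z": 0.6, "ax": 0, "ay": 0, "az": -0.39, "hand": 34}, {"x": 4.18, "y": 1.93, "z": 0.6, "ax": 0, "ay": 0, "az": -0.39, "hand": 34}, {"x": 4.18, "y": 1.93, "z": 0.6, "ax": 0, "ay": 0, "az": -0.39, "hand": 34}, {"x": 4.18, "y": 1.93, "z": 1.6, "ax": 0, "ay": 0, "az": -0.39, "hand": 34}, {"x": 4.18, "y": 1.93, "z": 1.7, "ax": 0, "ay": 0, "az": -0.39, "hand": 34}, {"x": 4.18, "y": 1.93, "z": 1.7, "ax": 0, "ay": 0, "az": -0.39, "hand": 34}])

```text
clock: 1.7
eef_pos: [479.7, -80.8, 126.3]
tcp_rot: [-3.137, -0.0, 1.465]
contact_force: [-0.2, -0.3, -0.1]
opening: 0.397
grasp_force: 0.0
```

```bash
python3 - <<'E'
from h import *
v=(482.07,-70.57,-.1,.278)
h=T(v,(134-140*np.cos(v[3]),-8,50+140*np.sin(v[3])))
print(go([h[0],h[1],h[2]-19],84.26),monitor.sense()["eef_pos"])
a=cv2.cvtColor(imaging.grab_frame("top"),cv2.COLOR_RGB2BGR)[140:270,180:290]
b=cv2.cvtColor(imaging.grab_frame("side"),cv2.COLOR_RGB2BGR)[190:320,250:360]
cv2.imwrite("pics/l1.png",cv2.resize(np.hstack([a,b]),None,fx=3.6,fy=3.6,interpolation=cv2.INTER_CUBIC))
E
```

```text
(array([0.048, 0.019, 1.138]), array([-0.04, -0.  , -0.06])) [479.66597676 -80.77286799 126.34142144]
```

View pics/l1.png

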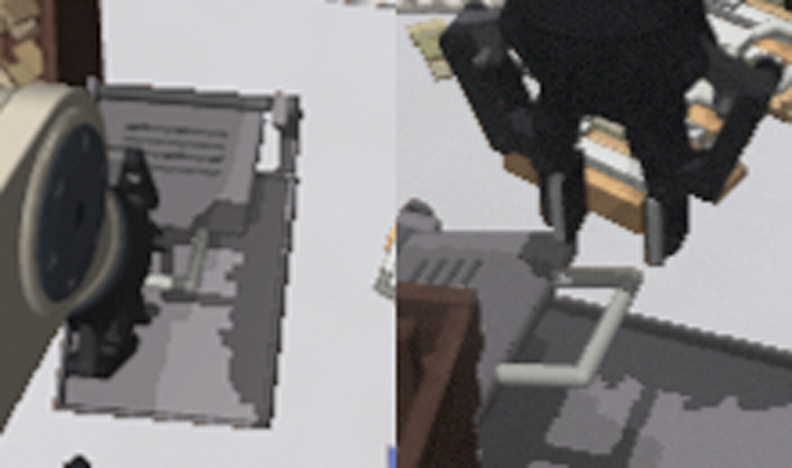

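The fingers straddle the lid rod: the tips are at (560,250) and (650,260), and the rod runs from (585,380) to (635,272). I'll descend and close.

Emit:
drive_tool(plan=[{"x": 0.04, "y": 0.02, "z": 0.5, "ax": 0, "ay": 0, "az": 0, "hand": 34}, {"x": 0.04, "y": 0.02, "z": 0.9, "ax": 0, "ay": 0, "az": 0, "hand": 34}, {"x": 0.04, "y": 0.02, "z": 1.14, "ax": 0, "ay": 0, "az": 0, "hand": 34}, {"x": 0.04, "y": 0.02, "z": 1.14, "ax": 0, "ay": 0, "az": 0, "hand": 34}, {"x": 0.04, "y": 0.02, "z": 1.14, "ax": 0, "ay": 0, "az": 0, "hand": 4}, {"x": 0.04, "y": 0.02, "z": 1.14, "ax": 0, "ay": 0, "az": 0, "hand": 4}, {"x": 0.04, "y": 0.02, "z": 1.14, "ax": 0, "ay": 0, "az": 0, "hand": 4}, {"x": 0.04, "y": 0.02, "z": 1.14, "ax": 0, "ay": 0, "az": 0, "hand": 4}])

```text
clock: 2.6
eef_pos: [480.9, -79.2, 70.9]
tcp_rot: [-3.139, 0.0, 1.465]
contact_force: [-7.0, -1.3, 2.2]
opening: 0.095
grasp_force: 25.9
```

```bash
python3 - <<'E'
from h import *
s=monitor.sense(); p=s["eef_pos"]; R0=Ro.from_euler("xyz",s["tcp_rot"])
u=np.array([np.cos(-.1),np.sin(-.1),0])
print(p,s["opening"],s["grasp_force"],s["contact_force"])
a0=.278
for a in np.arange(.4,1.96,.1): 
    dp=140*(np.cos(a0)-np.cos(a))*u+np.array([0,0,140*(np.sin(a)-np.sin(a0))]); print(round(a,2),(R0.inv().apply(dp)/50).round(2))
E
```

```text
[480.93812424 -79.16484279  70.89969676] 0.09523207249684289 25.868584513664246 [-7.01737089 -1.30573247  2.17944371]
0.4 [ 0.    0.11 -0.32]
0.5 [ 0.    0.23 -0.57]
0.6 [ 0.    0.38 -0.81]
0.7 [ 0.    0.55 -1.04]
0.8 [ 0.    0.74 -1.24]
0.9 [ 0.01  0.95 -1.43]
1.0 [ 0.01  1.18 -1.59]
1.1 [ 0.01  1.42 -1.73]
1.2 [ 0.01  1.67 -1.85]
1.3 [ 0.01  1.94 -1.93]
1.4 [ 0.01  2.21 -2.  ]
1.5 [ 0.01  2.49 -2.03]
1.6 [ 0.02  2.77 -2.04]
1.7 [ 0.02  3.05 -2.02]
1.8 [ 0.02  3.32 -1.97]
1.9 [ 0.02  3.59 -1.89]
```

Emit:
drive_tool(plan=[{"x": 0, "y": 0.11, "z": -0.32, "ax": 0, "ay": 0, "az": 0, "hand": 4}, {"x": 0, "y": 0.38, "z": -0.81, "ax": 0, "ay": 0, "az": 0, "hand": 4}, {"x": 0, "y": 0.74, "z": -1.24, "ax": 0, "ay": 0, "az": 0, "hand": 4}, {"x": 0, "y": 1.18, "z": -1.59, "ax": 0, "ay": 0, "az": 0, "hand": 4}, {"x": 0.01, "y": 1.67, "z": -1.85, "ax": 0, "ay": 0, "az": 0, "hand": 4}, {"x": 0.01, "y": 2.21, "z": -2.0, "ax": 0, "ay": 0, "az": 0, "hand": 4}, {"x": 0.01, "y": 2.49, "z": -2.03, "ax": 0, "ay": 0, "az": 0, "hand": 4}, {"x": 0.01, "y": 2.49, "z": -2.03, "ax": 0, "ay": 0, "az": 0, "hand": 4}])

```text
clock: 3.4
eef_pos: [608.7, -91.2, 173.7]
tcp_rot: [3.138, -0.001, 1.465]
contact_force: [3.1, 4.5, 7.5]
opening: 0.092
grasp_force: 26.3
```

Emit:
drive_tool(plan=[{"x": 0, "y": 0.28, "z": -0.01, "ax": 0, "ay": 0, "az": 0, "hand": 4}, {"x": 0, "y": 0.56, "z": 0.01, "ax": 0, "ay": 0, "az": 0, "hand": 4}, {"x": 0, "y": 0.83, "z": 0.06, "ax": 0, "ay": 0, "az": 0, "hand": 4}, {"x": 0, "y": 1.1, "z": 0.14, "ax": 0, "ay": 0, "az": 0, "hand": 4}, {"x": 0, "y": 1.36, "z": 0.25, "ax": 0, "ay": 0, "az": 0, "hand": 4}, {"x": 0, "y": 1.36, "z": 0.25, "ax": 0, "ay": 0, "az": 0, "hand": 4}, {"x": 0, "y": 1.36, "z": 0.25, "ax": 0, "ay": 0, "az": 0, "hand": 4}])

```text
clock: 4.1
eef_pos: [674.4, -97.9, 159.8]
tcp_rot: [3.14, -0.001, 1.465]
contact_force: [2.4, 5.3, -1.8]
opening: 0.093
grasp_force: 25.8
```

Emit:
drive_tool(plan=[{"x": 0, "y": 0, "z": 0, "ax": 0, "ay": 0, "az": 0, "hand": 26}, {"x": 0, "y": 0, "z": 0, "ax": 0, "ay": 0, "az": 0, "hand": 26}, {"x": 0, "y": 0, "z": 0, "ax": 0, "ay": 0, "az": 0, "hand": 26}, {"x": 0, "y": 0, "z": -0.6, "ax": 0, "ay": 0, "az": 0, "hand": 30}, {"x": 0, "y": 0, "z": -1.2, "ax": 0, "ay": 0, "az": 0, "hand": 30}, {"x": 0, "y": 0, "z": -1.2, "ax": 0, "ay": 0, "az": 0, "hand": 30}])

```text
clock: 4.7
eef_pos: [676.2, -99.6, 224.2]
tcp_rot: [3.134, 0.001, 1.464]
contact_force: [-0.4, 0.1, 0.5]
opening: 0.346
grasp_force: 0.0
```

```bash
cat >> h.py <<'E'
J=(508.3,-346.76,-.378); TR=(482.07,-70.57,-.1)
E
python3 - <<'E'
from h import *
s=monitor.sense(); print(s["eef_pos"])
for y in (80,0,-80): print(T(J,(-74,y,56)))
q=T(J,(-74,80,56)); print(go([*q[:2],140],68.3),go([*q[:2],90],68.3))
a=cv2.cvtColor(imaging.grab_frame("top"),cv2.COLOR_RGB2BGR)[140:270,180:290]
b=cv2.cvtColor(imaging.grab_frame("side"),cv2.COLOR_RGB2BGR)[190:320,250:360]
cv2.imwrite("pics/l2.png",cv2.resize(np.hstack([a,b]),None,fx=3.6,fy=3.6,interpolation=cv2.INTER_CUBIC))
E
```

```text
[676.15498741 -99.57478716 224.20371005]
[ 469.04905018 -245.09701294   56.        ]
[ 439.52405822 -319.44938243   56.        ]
[ 409.99906625 -393.80175193   56.        ]
(array([-3.333, -3.822,  1.658]), array([ 0.07, -0.  ,  2.6 ])) (array([-3.332, -3.829,  2.658]), array([ 0.07, -0.  ,  2.6 ]))
```

View pics/l2.png

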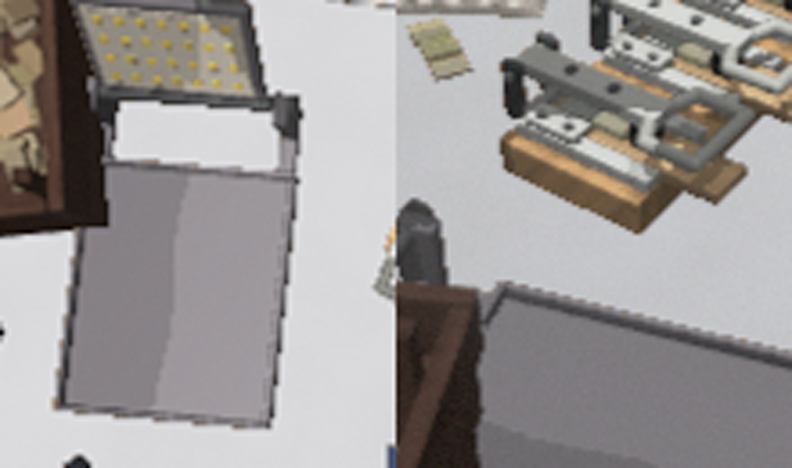

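Emit:
drive_tool(plan=[{"x": -3.33, "y": -3.82, "z": 1.2, "ax": 0.07, "ay": 0, "az": 2.6, "hand": 28}, {"x": -3.33, "y": -3.82, "z": 1.2, "ax": 0.07, "ay": 0, "az": 2.6, "hand": 28}, {"x": -3.33, "y": -3.82, "z": 1.2, "ax": 0.07, "ay": 0, "az": 2.6, "hand": 28}, {"x": -3.33, "y": -3.82, "z": 1.2, "ax": 0.07, "ay": 0, "az": 2.6, "hand": 28}, {"x": -3.33, "y": -3.82, "z": 1.2, "ax": 0.07, "ay": 0, "az": 2.6, "hand": 28}, {"x": -3.33, "y": -3.82, "z": 1.66, "ax": 0.07, "ay": 0, "az": 2.6, "hand": 28}, {"x": -3.33, "y": -3.82, "z": 2.5, "ax": 0.07, "ay": 0, "az": 2.6, "hand": 28}, {"x": -3.33, "y": -3.82, "z": 2.5, "ax": 0.07, "ay": 0, "az": 2.6, "hand": 28}])

```text
clock: 5.6
eef_pos: [461.9, -242.8, 89.6]
tcp_rot: [-3.125, 0.0, 1.191]
contact_force: [-0.1, -0.6, 0.5]
opening: 0.331
grasp_force: 0.0
```

```bash
python3 - <<'E'
from h import *
q=T(TR,(92.5,-77.5,18)); print(proj("top",q)-(262.5,189.4),proj("side",q)-(280.3,269.7))
s=monitor.sense(); print(s["eef_pos"])
q=T(J,(-74,80,56)); print(go([*q[:2],40],68.3))
a=cv2.cvtColor(imaging.grab_frame("top"),cv2.COLOR_RGB2BGR)[160:260,270:390]
b=cv2.cvtColor(imaging.grab_frame("side"),cv2.COLOR_RGB2BGR)[150:250,280:400]
cv2.imwrite("pics/b1.png",cv2.resize(np.hstack([a,b]),None,fx=3.3,fy=3.3,interpolation=cv2.INTER_CUBIC))
E
```

```text
[ 0.12558905 -1.73444339] [-2.35360376 -3.74475571]
[ 461.8957532  -242.77045243   89.62172704]
(array([0.01 , 0.167, 0.99 ]), array([-0.16,  0.  , -0.01]))
```

View pics/b1.png

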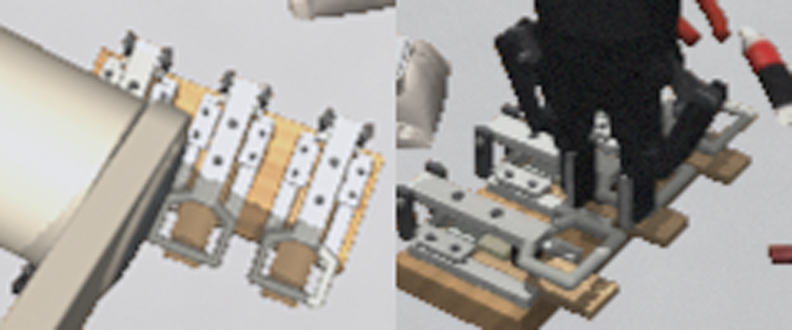

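The bars are down, and the gripper is above bar a's rod at about (594,273) in the right half. I'll descend and close.

Emit:
drive_tool(plan=[{"x": 0.01, "y": 0.16, "z": 0.2, "ax": -0.1, "ay": 0, "az": 0, "hand": 28}, {"x": 0.01, "y": 0.16, "z": 0.6, "ax": -0.1, "ay": 0, "az": 0, "hand": 28}, {"x": 0.01, "y": 0.16, "z": 0.99, "ax": -0.1, "ay": 0, "az": 0, "hand": 28}, {"x": 0.01, "y": 0.16, "z": 0.99, "ax": -0.1, "ay": 0, "az": 0, "hand": 28}, {"x": 0.01, "y": 0.16, "z": 0.99, "ax": -0.1, "ay": 0, "az": 0, "hand": 4}, {"x": 0.01, "y": 0.16, "z": 0.99, "ax": -0.1, "ay": 0, "az": 0, "hand": 4}, {"x": 0.01, "y": 0.16, "z": 0.99, "ax": -0.1, "ay": 0, "az": 0, "hand": 4}, {"x": 0.01, "y": 0.16, "z": 0.99, "ax": -0.1, "ay": 0, "az": 0, "hand": 4}])

```text
clock: 6.5
eef_pos: [470.0, -244.9, 45.1]
tcp_rot: [-3.137, 0.001, 1.193]
contact_force: [-12.5, 4.7, 5.2]
opening: 0.093
grasp_force: 25.2
```

```bash
python3 - <<'E'
from h import *
s=monitor.sense(); p=s["eef_pos"]; R0=Ro.from_euler("xyz",s["tcp_rot"])
u=np.array([np.cos(J[2]),np.sin(J[2]),0])
print(p,T(J,(-74,80,40)),s["opening"],s["grasp_force"],s["contact_force"])
for a in np.arange(.2,1.5,.2): 
    dp=131*(1-np.cos(a))*u+np.array([0,0,131*(np.sin(a))]); print(round(a,2),(R0.inv().apply(dp)/50).round(2))
E
```

```text
[ 469.99700358 -244.86496274   45.12453677] [ 469.04905018 -245.09701294   40.        ] 0.0925939074407693 25.17498403787613 [-12.45253679   4.67836311   5.15710482]
0.2 [-0.    0.05 -0.52]
0.4 [-0.    0.2  -1.02]
0.6 [-0.    0.45 -1.48]
0.8 [-0.    0.79 -1.88]
1.0 [-0.    1.19 -2.21]
1.2 [-0.    1.66 -2.45]
1.4 [-0.    2.16 -2.59]
```

Emit:
drive_tool(plan=[{"x": 0, "y": 0.05, "z": -0.52, "ax": 0, "ay": 0, "az": 0, "hand": 4}, {"x": 0, "y": 0.2, "z": -1.02, "ax": 0, "ay": 0, "az": 0, "hand": 4}, {"x": 0, "y": 0.45, "z": -1.48, "ax": 0, "ay": 0, "az": 0, "hand": 4}, {"x": 0, "y": 0.79, "z": -1.88, "ax": 0, "ay": 0, "az": 0, "hand": 4}, {"x": 0, "y": 1.19, "z": -2.21, "ax": 0, "ay": 0, "az": 0, "hand": 4}, {"x": 0, "y": 1.66, "z": -2.45, "ax": 0, "ay": 0, "az": 0, "hand": 4}, {"x": 0, "y": 2.16, "z": -2.59, "ax": 0, "ay": 0, "az": 0, "hand": 4}, {"x": 0, "y": 2.16, "z": -2.59, "ax": 0, "ay": 0, "az": 0, "hand": 4}])

```text
clock: 7.3
eef_pos: [577.3, -287.6, 177.9]
tcp_rot: [3.132, 0.001, 1.193]
contact_force: [-0.8, 1.8, 13.7]
opening: 0.088
grasp_force: 27.3
```

Emit:
drive_tool(plan=[{"x": 0, "y": 0, "z": 0, "ax": 0, "ay": 0, "az": 0, "hand": 4}, {"x": 0, "y": 0, "z": 0, "ax": 0, "ay": 0, "az": 0, "hand": 26}, {"x": 0, "y": 0, "z": 0, "ax": 0, "ay": 0, "az": 0, "hand": 26}, {"x": 0, "y": 0, "z": 0, "ax": 0, "ay": 0, "az": 0, "hand": 26}, {"x": 0, "y": 0, "z": -0.5, "ax": 0, "ay": 0, "az": 0, "hand": 28}, {"x": 0, "y": 0, "z": -0.9, "ax": 0, "ay": 0, "az": 0, "hand": 28}, {"x": 0, "y": 0, "z": -0.9, "ax": 0, "ay": 0, "az": 0, "hand": 28}])

```text
clock: 8.0
eef_pos: [574.8, -286.9, 222.5]
tcp_rot: [3.134, 0.001, 1.192]
contact_force: [1.5, 0.3, 0.2]
opening: 0.331
grasp_force: 0.0
```

```bash
python3 - <<'E'
from h import *
q=T(J,(-74,0,56)); print(go([*q[:2],200],68.3),go([*q[:2],40],68.3))
E
```

```text
(array([-1.603, -2.276,  0.434]), array([0.07, 0.01, 0.  ])) (array([-1.599, -2.301,  3.634]), array([0.07, 0.01, 0.  ]))
```

Emit:
drive_tool(plan=[{"x": -1.6, "y": -2.28, "z": 0.2, "ax": 0.05, "ay": 0, "az": 0, "hand": 28}, {"x": -1.6, "y": -2.28, "z": 0.2, "ax": 0.05, "ay": 0, "az": 0, "hand": 28}, {"x": -1.6, "y": -2.28, "z": 0.2, "ax": 0.05, "ay": 0, "az": 0, "hand": 28}, {"x": -1.6, "y": -2.28, "z": 0.6, "ax": 0.05, "ay": 0, "az": 0, "hand": 28}, {"x": -1.6, "y": -2.29, "z": 1.6, "ax": 0.05, "ay": 0, "az": 0, "hand": 28}, {"x": -1.6, "y": -2.29, "z": 2.6, "ax": 0.05, "ay": 0, "az": 0, "hand": 28}, {"x": -1.6, "y": -2.29, "z": 2.6, "ax": 0.05, "ay": 0, "az": 0, "hand": 28}, {"x": -1.6, "y": -2.29, "z": 2.6, "ax": 0.05, "ay": 0, "az": 0, "hand": 28}])

```text
clock: 8.8
eef_pos: [437.2, -318.1, 89.0]
tcp_rot: [-3.137, 0.0, 1.192]
contact_force: [0.5, -1.1, 0.8]
opening: 0.327
grasp_force: 0.0
```

```bash
python3 - <<'E'
from h import *
q=T(J,(-74,0,56)); print(go([*q[:2],40],68.3))
E
```

```text
(array([-0.009,  0.057,  0.98 ]), array([-0.04,  0.  ,  0.  ]))
```

Emit:
drive_tool(plan=[{"x": -0.01, "y": 0.03, "z": 0.3, "ax": 0, "ay": 0, "az": 0, "hand": 28}, {"x": -0.01, "y": 0.03, "z": 0.7, "ax": 0, "ay": 0, "az": 0, "hand": 28}, {"x": -0.01, "y": 0.03, "z": 0.95, "ax": 0, "ay": 0, "az": 0, "hand": 28}, {"x": -0.01, "y": 0.03, "z": 0.95, "ax": 0, "ay": 0, "az": 0, "hand": 28}, {"x": -0.01, "y": 0.03, "z": 0.95, "ax": 0, "ay": 0, "az": 0, "hand": 4}, {"x": -0.01, "y": 0.03, "z": 0.95, "ax": 0, "ay": 0, "az": 0, "hand": 4}, {"x": -0.01, "y": 0.03, "z": 0.95, "ax": 0, "ay": 0, "az": 0, "hand": 4}, {"x": -0.01, "y": 0.03, "z": 0.95, "ax": 0, "ay": 0, "az": 0, "hand": 4}])

```text
clock: 9.6
eef_pos: [439.9, -320.1, 42.7]
tcp_rot: [3.141, 0.001, 1.192]
contact_force: [2.2, 0.1, 4.5]
opening: 0.091
grasp_force: 25.6
```

Emit:
drive_tool(plan=[{"x": 0, "y": 0.05, "z": -0.52, "ax": 0, "ay": 0, "az": 0, "hand": 4}, {"x": 0, "y": 0.2, "z": -1.02, "ax": 0, "ay": 0, "az": 0, "hand": 4}, {"x": 0, "y": 0.45, "z": -1.48, "ax": 0, "ay": 0, "az": 0, "hand": 4}, {"x": 0, "y": 0.79, "z": -1.88, "ax": 0, "ay": 0, "az": 0, "hand": 4}, {"x": 0, "y": 1.19, "z": -2.21, "ax": 0, "ay": 0, "az": 0, "hand": 4}, {"x": 0, "y": 1.66, "z": -2.45, "ax": 0, "ay": 0, "az": 0, "hand": 4}, {"x": 0, "y": 2.16, "z": -2.59, "ax": 0, "ay": 0, "az": 0, "hand": 4}, {"x": 0, "y": 2.16, "z": -2.59, "ax": 0, "ay": 0, "az": 0, "hand": 4}])

```text
clock: 10.4
eef_pos: [542.1, -360.6, 172.5]
tcp_rot: [3.141, 0.002, 1.193]
contact_force: [-1.8, 0.6, 12.3]
opening: 0.088
grasp_force: 27.0
```

Emit:
drive_tool(plan=[{"x": 0, "y": 0, "z": 0, "ax": 0, "ay": 0, "az": 0, "hand": 4}, {"x": 0, "y": 0, "z": 0, "ax": 0, "ay": 0, "az": 0, "hand": 26}, {"x": 0, "y": 0, "z": 0, "ax": 0, "ay": 0, "az": 0, "hand": 26}, {"x": 0, "y": 0, "z": 0, "ax": 0, "ay": 0, "az": 0, "hand": 26}, {"x": 0, "y": 0, "z": -0.5, "ax": 0, "ay": 0, "az": 0, "hand": 28}, {"x": 0, "y": 0, "z": -0.9, "ax": 0, "ay": 0, "az": 0, "hand": 28}, {"x": 0, "y": 0, "z": -0.9, "ax": 0, "ay": 0, "az": 0, "hand": 28}])

```text
clock: 11.1
eef_pos: [540.8, -360.2, 218.7]
tcp_rot: [3.139, 0.002, 1.192]
contact_force: [-0.2, -0.3, -0.4]
opening: 0.327
grasp_force: 0.0
```

Emit:
drive_tool(plan=[{"x": -1.6, "y": -2.28, "z": 0.2, "ax": 0.05, "ay": 0, "az": 0, "hand": 28}, {"x": -1.6, "y": -2.28, "z": 0.2, "ax": 0.05, "ay": 0, "az": 0, "hand": 28}, {"x": -1.6, "y": -2.28, "z": 0.2, "ax": 0.05, "ay": 0, "az": 0, "hand": 28}, {"x": -1.6, "y": -2.28, "z": 0.6, "ax": 0.05, "ay": 0, "az": 0, "hand": 28}, {"x": -1.6, "y": -2.29, "z": 1.6, "ax": 0.05, "ay": 0, "az": 0, "hand": 28}, {"x": -1.6, "y": -2.29, "z": 2.6, "ax": 0.05, "ay": 0, "az": 0, "hand": 28}, {"x": -1.6, "y": -2.29, "z": 2.6, "ax": 0.05, "ay": 0, "az": 0, "hand": 28}, {"x": -1.6, "y": -2.29, "z": 2.6, "ax": 0.05, "ay": 0, "az": 0, "hand": 28}])

```text
clock: 11.9
eef_pos: [402.8, -390.9, 86.0]
tcp_rot: [-3.132, -0.0, 1.192]
contact_force: [0.9, 0.3, 0.5]
opening: 0.327
grasp_force: 0.0
```

```bash
python3 - <<'E'
from h import *
q=T(J,(-74,-80,56)); print(go([*q[:2],40],68.3))
E
```

```text
(array([-0.001,  0.164,  0.918]), array([-0.09, -0.  ,  0.  ]))
```

Emit:
drive_tool(plan=[{"x": 0, "y": 0.14, "z": 0.2, "ax": -0.05, "ay": 0, "az": 0, "hand": 28}, {"x": 0, "y": 0.14, "z": 0.6, "ax": -0.05, "ay": 0, "az": 0, "hand": 28}, {"x": 0, "y": 0.14, "z": 0.9, "ax": -0.05, "ay": 0, "az": 0, "hand": 28}, {"x": 0, "y": 0.14, "z": 0.9, "ax": -0.05, "ay": 0, "az": 0, "hand": 28}, {"x": 0, "y": 0.14, "z": 0.9, "ax": -0.05, "ay": 0, "az": 0, "hand": 4}, {"x": 0, "y": 0.14, "z": 0.9, "ax": -0.05, "ay": 0, "az": 0, "hand": 4}, {"x": 0, "y": 0.14, "z": 0.9, "ax": -0.05, "ay": 0, "az": 0, "hand": 4}, {"x": 0, "y": 0.14, "z": 0.9, "ax": -0.05, "ay": 0, "az": 0, "hand": 4}])

```text
clock: 12.7
eef_pos: [410.4, -394.5, 42.2]
tcp_rot: [-3.142, 0.002, 1.192]
contact_force: [2.8, -0.5, 2.7]
opening: 0.09
grasp_force: 25.2
```

Emit:
drive_tool(plan=[{"x": 0, "y": 0.05, "z": -0.52, "ax": 0, "ay": 0, "az": 0, "hand": 4}, {"x": 0, "y": 0.2, "z": -1.02, "ax": 0, "ay": 0, "az": 0, "hand": 4}, {"x": 0, "y": 0.45, "z": -1.48, "ax": 0, "ay": 0, "az": 0, "hand": 4}, {"x": 0, "y": 0.79, "z": -1.88, "ax": 0, "ay": 0, "az": 0, "hand": 4}, {"x": 0, "y": 1.19, "z": -2.21, "ax": 0, "ay": 0, "az": 0, "hand": 4}, {"x": 0, "y": 1.66, "z": -2.45, "ax": 0, "ay": 0, "az": 0, "hand": 4}, {"x": 0, "y": 2.16, "z": -2.59, "ax": 0, "ay": 0, "az": 0, "hand": 4}, {"x": 0, "y": 2.16, "z": -2.59, "ax": 0, "ay": 0, "az": 0, "hand": 4}])

```text
clock: 13.5
eef_pos: [512.9, -435.2, 172.3]
tcp_rot: [3.14, 0.002, 1.193]
contact_force: [-0.7, 1.0, 12.9]
opening: 0.091
grasp_force: 26.7
```

Emit:
drive_tool(plan=[{"x": 0, "y": 0, "z": 0, "ax": 0, "ay": 0, "az": 0, "hand": 4}, {"x": 0, "y": 0, "z": 0, "ax": 0, "ay": 0, "az": 0, "hand": 26}, {"x": 0, "y": 0, "z": 0, "ax": 0, "ay": 0, "az": 0, "hand": 26}, {"x": 0, "y": 0, "z": 0, "ax": 0, "ay": 0, "az": 0, "hand": 26}, {"x": 0, "y": 0, "z": -0.5, "ax": 0, "ay": 0, "az": 0, "hand": 28}, {"x": 0, "y": 0, "z": -0.9, "ax": 0, "ay": 0, "az": 0, "hand": 28}, {"x": 0, "y": 0, "z": -0.9, "ax": 0, "ay": 0, "az": 0, "hand": 28}])

```text
clock: 14.2
eef_pos: [511.4, -434.9, 218.4]
tcp_rot: [3.139, 0.002, 1.192]
contact_force: [0.2, -1.0, 0.6]
opening: 0.325
grasp_force: 0.0
```

```bash
python3 - <<'E'
from h import *
g=T(J,(-62,-80,0)); print(g,go([*g[:2],120],-21.66))
a=cv2.cvtColor(imaging.grab_frame("top"),cv2.COLOR_RGB2BGR)[150:260,275:395]
b=cv2.cvtColor(imaging.grab_frame("side"),cv2.COLOR_RGB2BGR)[140:250,280:400]
cv2.imwrite("pics/b2.png",cv2.resize(np.hstack([a,b]),None,fx=3.3,fy=3.3,interpolation=cv2.INTER_CUBIC))
E
```

```text
[ 421.15192168 -398.23050072    0.        ] (array([ 0.018, -1.952,  1.963]), array([ 0.03,  0.  , 14.99]))
```

View pics/b2.png

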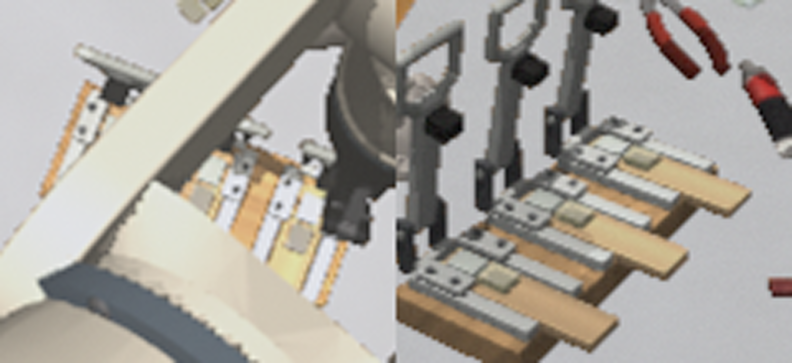

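All three bars stand up and all three strips are in place, with front ends at side crop (745,195), (680,260) and (610,325). I'll turn and go above strip c's front end.

Emit:
drive_tool(plan=[{"x": 0.02, "y": -1.95, "z": 0, "ax": 0, "ay": 0, "az": 8, "hand": 50}, {"x": 0.02, "y": -1.95, "z": 0, "ax": 0, "ay": 0, "az": 8, "hand": 50}, {"x": 0.02, "y": -1.95, "z": 0, "ax": 0, "ay": 0, "az": 15, "hand": 50}, {"x": 0.02, "y": -1.95, "z": 1, "ax": 0, "ay": 0, "az": 15, "hand": 50}, {"x": 0.02, "y": -1.95, "z": 1.9, "ax": 0, "ay": 0, "az": 15, "hand": 50}, {"x": 0.02, "y": -1.95, "z": 1.96, "ax": 0, "ay": 0, "az": 15, "hand": 50}, {"x": 0.02, "y": -1.95, "z": 1.96, "ax": 0, "ay": 0, "az": 15, "hand": 50}, {"x": 0.02, "y": -1.95, "z": 1.96, "ax": 0, "ay": 0, "az": 15, "hand": 50}])

```text
clock: 15.1
eef_pos: [418.8, -395.9, 115.7]
tcp_rot: [-3.139, 0.005, -0.014]
contact_force: [-0.4, -0.2, 0.9]
opening: 0.586
grasp_force: 0.0
```

```bash
python3 - <<'E'
from h import *
g=T(J,(-62,-80,0)); print(go([*g[:2],70],-21.66))
E
```

```text
(array([0.052, 0.048, 0.913]), array([-0.01,  0.05,  3.48]))
```

Emit:
drive_tool(plan=[{"x": 0.05, "y": 0.05, "z": 0.5, "ax": 0, "ay": 0.05, "az": 3.48, "hand": 50}, {"x": 0.05, "y": 0.05, "z": 0.9, "ax": 0, "ay": 0.05, "az": 3.48, "hand": 50}, {"x": 0.05, "y": 0.05, "z": 0.9, "ax": 0, "ay": 0.05, "az": 3.48, "hand": 50}, {"x": 0.05, "y": 0.05, "z": 0.9, "ax": 0, "ay": 0.05, "az": 3.48, "hand": 50}])

```text
clock: 15.5
eef_pos: [421.1, -398.3, 70.8]
tcp_rot: [-3.14, 0.0, -0.373]
contact_force: [-0.2, -0.1, 0.2]
opening: 0.586
grasp_force: 0.0
```

```bash
python3 - <<'E'
from h import *
g=T(J,(-62,-80,0)); print(go([*g[:2],22],-21.66))
b=cv2.cvtColor(imaging.grab_frame("side"),cv2.COLOR_RGB2BGR)[140:250,300:420]
cv2.imwrite("pics/b3.png",cv2.resize(b,None,fx=4,fy=4,interpolation=cv2.INTER_CUBIC))
E
```

```text
(array([ 0.001, -0.001,  0.976]), array([-0.01,  0.  ,  0.05]))
```

View pics/b3.png

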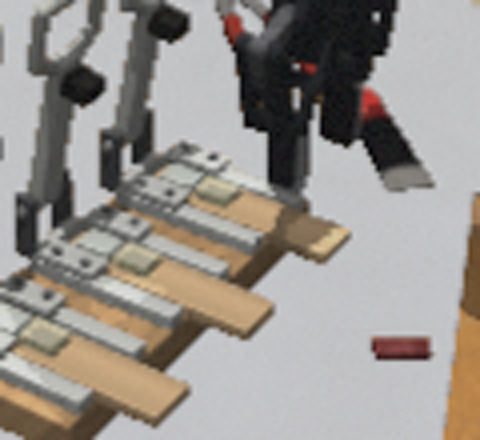

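Emit:
drive_tool(plan=[{"x": 0, "y": 0, "z": 0.3, "ax": 0, "ay": 0, "az": 0, "hand": 50}, {"x": 0, "y": 0, "z": 0.7, "ax": 0, "ay": 0, "az": 0, "hand": 50}, {"x": 0, "y": 0, "z": 0.97, "ax": 0, "ay": 0, "az": 0, "hand": 50}, {"x": 0, "y": 0, "z": 0.97, "ax": 0, "ay": 0, "az": 0, "hand": 50}, {"x": 0, "y": 0, "z": 0.97, "ax": 0, "ay": 0, "az": 0, "hand": 20}, {"x": 0, "y": 0, "z": 0.97, "ax": 0, "ay": 0, "az": 0, "hand": 20}, {"x": 0, "y": 0, "z": 0.97, "ax": 0, "ay": 0, "az": 0, "hand": 20}, {"x": 0, "y": 0, "z": 0.97, "ax": 0, "ay": 0, "az": 0, "hand": 20}], grip_force=60)

```text
clock: 16.35
eef_pos: [422.7, -399.5, 24.8]
tcp_rot: [3.142, -0.004, -0.372]
contact_force: [0.2, 3.3, 2.1]
opening: 0.326
grasp_force: 59.9
```

```bash
python3 - <<'E'
from h import *
s=monitor.sense(); print(s["eef_pos"],s["opening"]*85.4,s["grasp_force"],s["contact_force"])
b=cv2.cvtColor(imaging.grab_frame("side"),cv2.COLOR_RGB2BGR)[140:250,300:420]
cv2.imwrite("pics/b4.png",cv2.resize(b,None,fx=4,fy=4,interpolation=cv2.INTER_CUBIC))
E
```

```text
[ 422.73726192 -399.48638847   24.83454853] 27.85279002316306 59.94638442993164 [0.2369882  3.28591427 2.07786561]
```

View pics/b4.png

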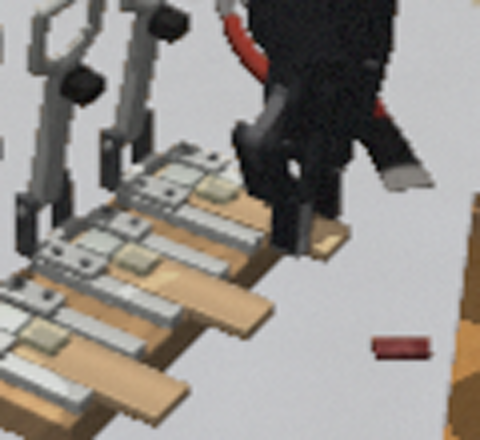

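Emit:
drive_tool(plan=[{"x": -0.3, "y": 0, "z": 0, "ax": 0, "ay": 0, "az": 0, "hand": 20}, {"x": -0.6, "y": 0, "z": 0, "ax": 0, "ay": 0, "az": 0, "hand": 20}, {"x": -0.9, "y": 0, "z": 0, "ax": 0, "ay": 0, "az": 0, "hand": 20}, {"x": -1.2, "y": 0, "z": 0, "ax": 0, "ay": 0, "az": 0, "hand": 20}, {"x": -1.2, "y": 0, "z": 0, "ax": 0, "ay": 0, "az": 0, "hand": 20}, {"x": -1.2, "y": 0, "z": -0.5, "ax": 0, "ay": 0, "az": 0, "hand": 20}, {"x": -1.2, "y": 0, "z": -1.2, "ax": 0, "ay": 0, "az": 0, "hand": 20}, {"x": -1.2, "y": 0, "z": -1.6, "ax": 0, "ay": 0, "az": 0, "hand": 20}])

```text
clock: 17.2
eef_pos: [367.4, -378.7, 106.3]
tcp_rot: [3.14, -0.005, -0.372]
contact_force: [0.4, -0.6, -0.6]
opening: 0.323
grasp_force: 59.7
```

```bash
python3 - <<'E'
from h import *
# tray refit with 3 corners (lamp no longer used)
def g(v):
    o=[]
    for q,a,b in [((-92.5,-77.5,18),tc(247,408),sc(381,375)),((-92.5,77.5,18),tc(22,390),sc(312,578)),((92.5,-77.5,18),(262.5,189.4),(280.3,269.7))]:
        q=T(v,q); o+=[proj("top",q)-a,proj("side",q)-b]
    return np.concatenate(o)
s=least_squares(g,[482,-70,-.1],loss="soft_l1"); print("tray",s.x.round(3),g(s.x).round(1))
print(monitor.sense()["eef_pos"],monitor.sense()["opening"]*85.4)
a=cv2.cvtColor(imaging.grab_frame("top"),cv2.COLOR_RGB2BGR)[150:280,190:390]
b=cv2.cvtColor(imaging.grab_frame("side"),cv2.COLOR_RGB2BGR)[140:270,280:420]
cv2.imwrite("pics/c1.png",cv2.resize(np.hstack([a,b]),None,fx=2.3,fy=2.3,interpolation=cv2.INTER_CUBIC))
E
```

```text
tray [ 4.81436e+02 -7.04520e+01 -1.04000e-01] [-1.   2.5  0.8 -2.6 -2.1  0.9 -0.2  0.1  0.2 -1.3 -1.8 -3.7]
[ 367.36204434 -378.6661462   106.31066618] 27.55479808107265
```

View pics/c1.png

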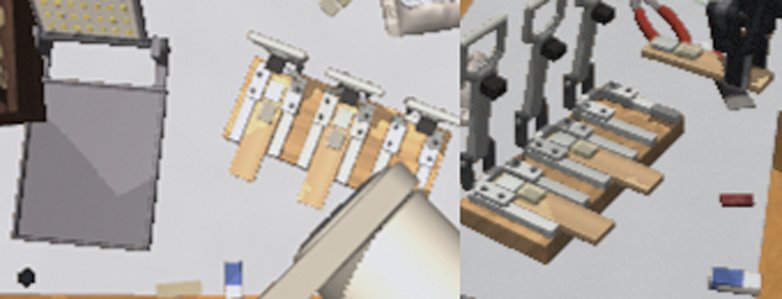

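```bash
sed -i 's/TR=.*/TR=(481.5,-70.5,-.102)/' h.py; python3 - <<'E'
from h import *
g=T(TR,(50,-40,0)); print(g, go([395,-130,130],84.1))
E
```

```text
[ 527.16719647 -115.38326154    0.        ] (array([-1.312, -4.842, -0.482]), array([  0.09,  -0.03, -17.57]))
```

Emit:
drive_tool(plan=[{"x": -0.65, "y": -2.4, "z": -0.48, "ax": 0, "ay": 0, "az": -9, "hand": 20}, {"x": -0.65, "y": -2.4, "z": -0.48, "ax": 0, "ay": 0, "az": -9, "hand": 20}, {"x": -0.65, "y": -2.4, "z": -0.48, "ax": 0, "ay": 0, "az": -9, "hand": 20}, {"x": -0.9, "y": -3.4, "z": -0.48, "ax": 0, "ay": 0, "az": -11, "hand": 20}, {"x": -1.1, "y": -4.0, "z": -0.48, "ax": 0, "ay": 0, "az": -13, "hand": 20}, {"x": -1.31, "y": -4.84, "z": -0.48, "ax": 0, "ay": 0, "az": -17.5, "hand": 20}, {"x": -1.31, "y": -4.84, "z": -0.48, "ax": 0, "ay": 0, "az": -17.5, "hand": 20}, {"x": -1.31, "y": -4.84, "z": -0.48, "ax": 0, "ay": 0, "az": -17.5, "hand": 20}])

```text
clock: 18.1
eef_pos: [393.4, -126.9, 127.3]
tcp_rot: [3.139, -0.001, 0.837]
contact_force: [1.0, -0.8, 0.1]
opening: 0.33
grasp_force: 59.8
```

```bash
python3 - <<'E'
from h import *
g=T(TR,(50,-40,0)); print(g, go([*g[:2],70],84.1))
E
```

```text
[ 527.16719647 -115.38326154    0.        ] (array([1.961, 1.831, 1.151]), array([ 0.02, -0.  , -6.02]))
```

```bash
python3 - <<'E'
from h import *
for n,p in (("top",(208,202)),("top",(206,195)),("side",(270,262))):
  for z in (0,60,100,140):
    print(n,p,z,least_squares(lambda X:proj(n,[X[0],X[1],z])-p,[500,0]).x.round())
q=T(TR,(50,75,10)); print(q, "tray RL",T(TR,(92.5,77.5,18)),proj("top",T(TR,(92.5,77.5,18))),proj("side",T(TR,(92.5,77.5,18))))
E
```

```text
top (208, 202) 0 [532. -10.]
top (208, 202) 60 [524. -29.]
top (208, 202) 100 [518. -41.]
top (208, 202) 140 [512. -53.]
top (206, 195) 0 [551.  -4.]
top (206, 195) 60 [541. -23.]
top (206, 195) 100 [535. -36.]
top (206, 195) 140 [528. -48.]
side (270, 262) 0 [ 592. -181.]
side (270, 262) 60 [ 566. -123.]
side (270, 262) 100 [548. -84.]
side (270, 262) 140 [530. -46.]
[538.87686723  -0.98097306  10.        ] tray RL [581.4105319  -2.8214538  18.       ] [203.79867435 182.34656074] [236.27929705 332.81688189]
```

```bash
python3 - <<'E'
from h import *
a=cv2.cvtColor(imaging.grab_frame("top"),cv2.COLOR_RGB2BGR)[140:270,170:290].copy()
b=cv2.cvtColor(imaging.grab_frame("side"),cv2.COLOR_RGB2BGR)[240:370,180:300].copy()
A=cv2.resize(a,None,fx=3.3,fy=3.3,interpolation=cv2.INTER_CUBIC);B=cv2.resize(b,None,fx=3.3,fy=3.3,interpolation=cv2.INTER_CUBIC)
cv2.imwrite("pics/c2.png",np.hstack([A,B]))
E
```

```text
(no output)
```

View pics/c2.png

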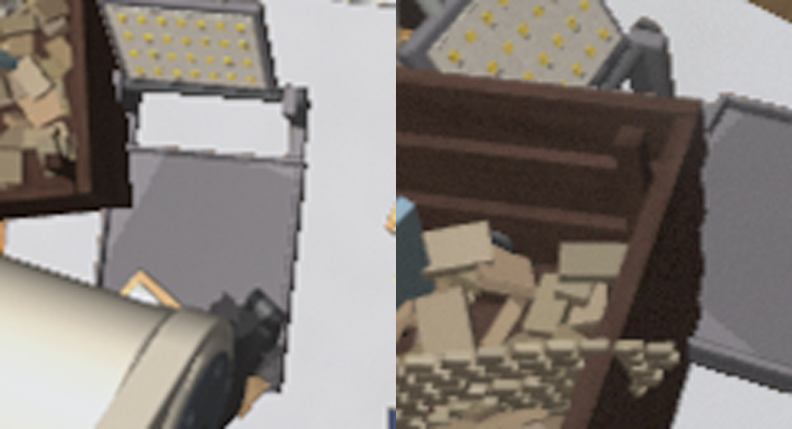

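```bash
python3 - <<'E'
from h import *
print(tri((197.9,197),(272,271)),tri((209.4,202.7),(269,346)),tri((197.9,197),(272,262)))
for z in (0,30): print(least_squares(lambda X:proj("side",[X[0],X[1],z])-(269,346),[500,0]).x.round(), least_squares(lambda X:proj("top",[X[0],X[1],z])-(209.4,202.7),[500,0]).x.round())
E
```

```text
(array([522.3, -30.2, 139.2]), array([ 0.2,  0.8, -0.5, -0.1])) (array([532.6, -10.6, -10. ]), array([-0.1, -0.3,  0.2,  0. ])) (array([521.9, -34.3, 152.7]), array([ 0.,  0., -0., -0.]))
[530.  -4.] [530. -14.]
[520.  15.] [526. -23.]
```

```bash
python3 - <<'E'
from h import *
g=T(TR,(0,-47.5,0)); print(g, go([*g[:2],60],89.1))
E
```

```text
[ 476.66339686 -117.75311916    0.        ] (array([1.271, 1.092, 1.35 ]), array([ 0.02,  0.  , -6.91]))
```

Emit:
drive_tool(plan=[{"x": 0, "y": 0, "z": 0, "ax": 0, "ay": 0, "az": -6.9, "hand": 20}, {"x": 0, "y": 0, "z": 0, "ax": 0, "ay": 0, "az": -6.9, "hand": 20}, {"x": 0, "y": 0, "z": 0, "ax": 0, "ay": 0, "az": -6.9, "hand": 20}, {"x": 1.27, "y": 1.09, "z": 0.3, "ax": 0, "ay": 0, "az": -6.9, "hand": 20}, {"x": 1.27, "y": 1.09, "z": 0.8, "ax": 0, "ay": 0, "az": -6.9, "hand": 20}, {"x": 1.27, "y": 1.09, "z": 1.35, "ax": 0, "ay": 0, "az": -6.9, "hand": 20}, {"x": 1.27, "y": 1.09, "z": 1.35, "ax": 0, "ay": 0, "az": -6.9, "hand": 20}, {"x": 1.27, "y": 1.09, "z": 1.35, "ax": 0, "ay": 0, "az": -6.9, "hand": 20}])

```text
clock: 19.0
eef_pos: [475.3, -118.5, 60.1]
tcp_rot: [3.142, 0.0, 1.547]
contact_force: [-1.0, -0.1, -0.2]
opening: 0.324
grasp_force: 59.8
```

```bash
python3 - <<'E'
from h import *
for q in ((0,-47.5,28),(45.5,-47.3,26),(45.5,-47.3,12)): print(go(T(TR,q),89.1))
E
```

```text
(array([0.016, 0.027, 0.642]), array([ 0.  ,  0.  , -0.08]))
(array([-0.051,  0.934,  0.682]), array([ 0.  ,  0.  , -0.08]))
(array([-0.051,  0.934,  0.962]), array([ 0.  ,  0.  , -0.08]))
```

Emit:
drive_tool(plan=[{"x": 0, "y": 0.03, "z": 0.64, "ax": 0, "ay": 0, "az": 0, "hand": 20}, {"x": -0.02, "y": 0.3, "z": 0.66, "ax": 0, "ay": 0, "az": 0, "hand": 20}, {"x": -0.05, "y": 0.6, "z": 0.66, "ax": 0, "ay": 0, "az": 0, "hand": 20}, {"x": -0.05, "y": 0.93, "z": 0.68, "ax": 0, "ay": 0, "az": 0, "hand": 20}, {"x": -0.05, "y": 0.93, "z": 0.8, "ax": 0, "ay": 0, "az": 0, "hand": 20}, {"x": -0.05, "y": 0.93, "z": 0.88, "ax": 0, "ay": 0, "az": 0, "hand": 20}, {"x": -0.05, "y": 0.93, "z": 0.95, "ax": 0, "ay": 0, "az": 0, "hand": 20}, {"x": -0.05, "y": 0.93, "z": 0.95, "ax": 0, "ay": 0, "az": 0, "hand": 20}])

```text
clock: 19.8
eef_pos: [521.9, -121.9, 12.9]
tcp_rot: [3.14, 0.001, 1.55]
contact_force: [1.2, -0.3, -0.7]
opening: 0.327
grasp_force: 59.8
```

Emit:
drive_tool(plan=[{"x": 0, "y": 0, "z": 0.03, "ax": 0, "ay": 0, "az": 0, "hand": 20}, {"x": 0, "y": 0, "z": 0.03, "ax": 0, "ay": 0, "az": 0, "hand": 20}, {"x": 0, "y": 0, "z": 0.03, "ax": 0, "ay": 0, "az": 0, "hand": 38}, {"x": 0, "y": 0, "z": 0.03, "ax": 0, "ay": 0, "az": 0, "hand": 38}, {"x": 0, "y": 0, "z": -0.5, "ax": 0, "ay": 0, "az": 0, "hand": 38}, {"x": 0, "y": 0, "z": -1.2, "ax": 0, "ay": 0, "az": 0, "hand": 42}, {"x": 0, "y": 0, "z": -2.0, "ax": 0, "ay": 0, "az": 0, "hand": 50}, {"x": 0, "y": 0, "z": -2.2, "ax": 0, "ay": 0, "az": 0, "hand": 50}])

```text
clock: 20.6
eef_pos: [525.0, -122.4, 127.3]
tcp_rot: [3.133, 0.002, 1.55]
contact_force: [0.3, -0.2, -0.9]
opening: 0.587
grasp_force: 0.0
```

```bash
python3 - <<'E'
from h import *
g=T(J,(-62,0,0)); print(g,go([*g[:2],115],-21.4))
E
```

```text
[ 450.67691364 -323.87813123    0.        ] (array([-4.058, -1.407,  0.242]), array([ 0.08, -0.07, 18.37]))
```

Emit:
drive_tool(plan=[{"x": -1, "y": -1.4, "z": 0, "ax": 0, "ay": 0, "az": 10, "hand": 50}, {"x": -1, "y": -1.4, "z": 0, "ax": 0, "ay": 0, "az": 10, "hand": 50}, {"x": -2, "y": -1.4, "z": 0, "ax": 0, "ay": 0, "az": 10, "hand": 50}, {"x": -3, "y": -1.4, "z": 0, "ax": 0, "ay": 0, "az": 10, "hand": 50}, {"x": -4.06, "y": -1.41, "z": 0.2, "ax": 0, "ay": 0, "az": 18.3, "hand": 50}, {"x": -4.06, "y": -1.41, "z": 0.2, "ax": 0, "ay": 0, "az": 18.3, "hand": 50}, {"x": -4.06, "y": -1.41, "z": 0.2, "ax": 0, "ay": 0, "az": 18.3, "hand": 50}, {"x": -4.06, "y": -1.41, "z": 0.2, "ax": 0, "ay": 0, "az": 18.3, "hand": 50}])

```text
clock: 21.4
eef_pos: [447.6, -323.9, 112.5]
tcp_rot: [3.14, -0.002, 0.343]
contact_force: [0.2, -0.6, 0.5]
opening: 0.588
grasp_force: 0.0
```

```bash
python3 - <<'E'
from h import *
g=T(J,(-62,0,0)); print(g,go([*g[:2],70],-21.4))
E
```

```text
[ 450.67691364 -323.87813123    0.        ] (array([0.057, 0.02 , 0.851]), array([ 0.  , -0.02,  6.84]))
```

Emit:
drive_tool(plan=[{"x": 0.06, "y": 0.02, "z": 0.1, "ax": 0, "ay": 0, "az": 6.84, "hand": 50}, {"x": 0.06, "y": 0.02, "z": 0.1, "ax": 0, "ay": 0, "az": 6.84, "hand": 50}, {"x": 0.06, "y": 0.02, "z": 0.4, "ax": 0, "ay": 0, "az": 6.84, "hand": 50}, {"x": 0.06, "y": 0.02, "z": 0.85, "ax": 0, "ay": 0, "az": 6.84, "hand": 50}, {"x": 0.06, "y": 0.02, "z": 0.85, "ax": 0, "ay": 0, "az": 6.84, "hand": 50}, {"x": 0.06, "y": 0.02, "z": 0.85, "ax": 0, "ay": 0, "az": 6.84, "hand": 50}, {"x": 0.06, "y": 0.02, "z": 0.85, "ax": 0, "ay": 0, "az": 6.84, "hand": 50}])

```text
clock: 22.1
eef_pos: [451.5, -323.4, 70.7]
tcp_rot: [3.142, -0.003, -0.362]
contact_force: [0.2, -0.1, 0.4]
opening: 0.585
grasp_force: 0.0
```

```bash
python3 - <<'E'
from h import *
g=T(J,(-62,0,0)); print(go([*g[:2],22.5],-21.6))
b=cv2.cvtColor(imaging.grab_frame("side"),cv2.COLOR_RGB2BGR)
a=cv2.imread("pics/b2.png") # old crop 3.3x: side part starts col 396, origin (280,140)
old=cv2.resize(a[:,396:],(120,110),interpolation=cv2.INTER_AREA); new=b[140:250,280:400]
d=cv2.absdiff(old,new).max(2)
for i,y in enumerate((80,0)):
    for x in (-75,-65,-50,-20,0,10):
        for dy in(-10,10):
            u=proj("side",T(J,(x,y+dy,32)))-(280,140); u=u.round().astype(int)
            if 0<=u[0]<120 and 0<=u[1]<110: print(y,x,dy,d[u[1],u[0]],end=" | ")
E
```

```text
(array([-0.015,  0.016,  0.964]), array([ 0.  , -0.03,  0.14]))
80 -75 -10 4 | 80 -75 10 9 | 80 -65 -10 6 | 80 -65 10 5 | 80 -50 -10 8 | 80 -50 10 7 | 80 -20 -10 5 | 80 -20 10 10 | 80 0 -10 11 | 80 0 10 7 | 80 10 -10 9 | 80 10 10 1 | 0 -75 -10 71 | 0 -75 10 40 | 0 -65 -10 76 | 0 -65 10 76 | 0 -50 -10 99 | 0 -50 10 88 | 0 -20 -10 19 | 0 -20 10 2 | 0 0 -10 12 | 0 0 10 3 | 0 10 -10 6 | 0 10 10 9 |
```

Strip a hasn't moved, and strip b's rear hasn't either (its front is under the gripper). I'll grip b, slide it out and lift.

Emit:
drive_tool(plan=[{"x": -0.01, "y": 0.02, "z": 0.3, "ax": 0, "ay": 0, "az": 0.1, "hand": 50}, {"x": -0.01, "y": 0.02, "z": 0.7, "ax": 0, "ay": 0, "az": 0.1, "hand": 50}, {"x": -0.01, "y": 0.02, "z": 0.96, "ax": 0, "ay": 0, "az": 0.1, "hand": 50}, {"x": -0.01, "y": 0.02, "z": 0.96, "ax": 0, "ay": 0, "az": 0.1, "hand": 50}, {"x": -0.01, "y": 0.02, "z": 0.96, "ax": 0, "ay": 0, "az": 0.1, "hand": 20}, {"x": -0.01, "y": 0.02, "z": 0.96, "ax": 0, "ay": 0, "az": 0.1, "hand": 20}, {"x": -0.01, "y": 0.02, "z": 0.96, "ax": 0, "ay": 0, "az": 0.1, "hand": 20}, {"x": -0.01, "y": 0.02, "z": 0.96, "ax": 0, "ay": 0, "az": 0.1, "hand": 20}])

```text
clock: 22.95
eef_pos: [451.2, -324.5, 23.6]
tcp_rot: [3.141, -0.004, -0.376]
contact_force: [-0.4, 0.6, 5.8]
opening: 0.329
grasp_force: 60.3
```

Emit:
drive_tool(plan=[{"x": -0.3, "y": 0, "z": 0, "ax": 0, "ay": 0, "az": 0, "hand": 20}, {"x": -0.6, "y": 0, "z": 0, "ax": 0, "ay": 0, "az": 0, "hand": 20}, {"x": -0.9, "y": 0, "z": 0, "ax": 0, "ay": 0, "az": 0, "hand": 20}, {"x": -1.2, "y": 0, "z": 0, "ax": 0, "ay": 0, "az": 0, "hand": 20}, {"x": -1.2, "y": 0, "z": 0, "ax": 0, "ay": 0, "az": 0, "hand": 20}, {"x": -1.2, "y": 0, "z": -0.5, "ax": 0, "ay": 0, "az": 0, "hand": 20}, {"x": -1.2, "y": 0, "z": -1.2, "ax": 0, "ay": 0, "az": 0, "hand": 20}, {"x": -1.2, "y": 0, "z": -1.6, "ax": 0, "ay": 0, "az": 0, "hand": 20}])

```text
clock: 23.75
eef_pos: [396.1, -302.9, 104.8]
tcp_rot: [3.141, -0.006, -0.376]
contact_force: [0.4, -1.0, -1.3]
opening: 0.329
grasp_force: 59.8
```

```bash
python3 - <<'E'
from h import *
s=monitor.sense(); print(s["eef_pos"],s["opening"]*85.4,s["grasp_force"])
print(go([390,-140,125],84.1))
E
```

```text
[ 396.14672188 -302.94383923  104.8134392 ] 28.057241286295937 59.75712597370148
(array([-1.309, -2.985, -0.413]), array([  0.05,  -0.03, -17.61]))
```

Emit:
drive_tool(plan=[{"x": -0.65, "y": -1.5, "z": -0.41, "ax": 0, "ay": 0, "az": -9, "hand": 20}, {"x": -0.65, "y": -1.5, "z": -0.41, "ax": 0, "ay": 0, "az": -9, "hand": 20}, {"x": -0.9, "y": -2, "z": -0.41, "ax": 0, "ay": 0, "az": -9, "hand": 20}, {"x": -1.2, "y": -2.5, "z": -0.41, "ax": 0, "ay": 0, "az": -9, "hand": 20}, {"x": -1.3, "y": -2.98, "z": -0.41, "ax": 0, "ay": 0, "az": -17.6, "hand": 20}, {"x": -1.3, "y": -2.98, "z": -0.41, "ax": 0, "ay": 0, "az": -17.6, "hand": 20}, {"x": -1.3, "y": -2.98, "z": -0.41, "ax": 0, "ay": 0, "az": -17.6, "hand": 20}, {"x": -1.3, "y": -2.98, "z": -0.41, "ax": 0, "ay": 0, "az": -17.6, "hand": 20}])

```text
clock: 24.55
eef_pos: [390.0, -139.4, 123.2]
tcp_rot: [3.138, -0.001, 0.831]
contact_force: [-1.0, -0.4, -1.4]
opening: 0.328
grasp_force: 59.8
```

```bash
python3 - <<'E'
from h import *
s=monitor.sense(); print(s["eef_pos"],s["opening"]*85.4,s["grasp_force"])
print(go(T(TR,(-7,-45.5,50)),84.1))
E
```

```text
[ 389.96248856 -139.44032421  123.24976574] 28.012539132968787 59.765469431877136
(array([1.436, 0.846, 1.47 ]), array([ 0.04, -0.  , -6.08]))
```

Before committing, I'll check strip c in the tray from the camera while moving to the hover pose.

Emit:
drive_tool(plan=[{"x": 0, "y": 0, "z": 0, "ax": 0, "ay": 0, "az": -6.08, "hand": 20}, {"x": 0, "y": 0, "z": 0, "ax": 0, "ay": 0, "az": -6.08, "hand": 20}, {"x": 0, "y": 0, "z": 0, "ax": 0, "ay": 0, "az": -6.08, "hand": 20}, {"x": 1.44, "y": 0.85, "z": 0.3, "ax": 0, "ay": 0, "az": -6.08, "hand": 20}, {"x": 1.44, "y": 0.85, "z": 0.7, "ax": 0, "ay": 0, "az": -6.08, "hand": 20}, {"x": 1.44, "y": 0.85, "z": 1.2, "ax": 0, "ay": 0, "az": -6.08, "hand": 20}, {"x": 1.44, "y": 0.85, "z": 1.4, "ax": 0, "ay": 0, "az": -6.08, "hand": 20}, {"x": 1.44, "y": 0.85, "z": 1.4, "ax": 0, "ay": 0, "az": -6.08, "hand": 20}])

```text
clock: 25.35
eef_pos: [468.1, -115.4, 51.9]
tcp_rot: [-3.141, 0.0, 1.46]
contact_force: [-0.3, 0.0, -0.7]
opening: 0.329
grasp_force: 59.8
```

```bash
python3 - <<'E'
from h import *
s=monitor.sense(); print(s["eef_pos"],s["opening"]*85.4)
print(go(T(TR,(-7,-45.5,11.5)),84.1))
a=cv2.cvtColor(imaging.grab_frame("top"),cv2.COLOR_RGB2BGR)[140:270,170:290].copy()
b=cv2.cvtColor(imaging.grab_frame("side"),cv2.COLOR_RGB2BGR)[240:370,250:370].copy()
cv2.imwrite("pics/c3.png",cv2.resize(np.hstack([a,b]),None,fx=3.3,fy=3.3,interpolation=cv2.INTER_CUBIC))
E
```

```text
[ 468.07257661 -115.35954572   51.88624004] 28.070409292418855
(array([0.011, 0.036, 0.808]), array([-0.  ,  0.  , -0.07]))
```

View pics/c3.png

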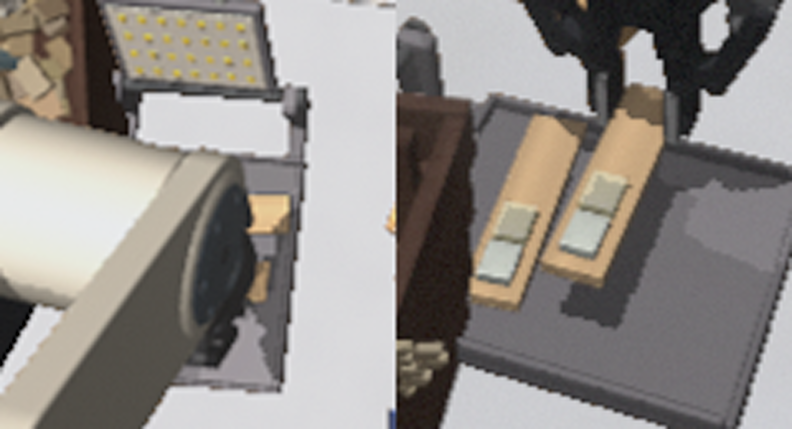

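```bash
python3 - <<'E'
from h import *
for x,y in ((540,115),(587,125),(470,295),(515,308)):
    p=(250+(x-396)/3.3,240+y/3.3); w=least_squares(lambda X:proj("side",[X[0],X[1],18])-p,[500,-70]).x
    d=w-np.array(TR[:2]); c,s=np.cos(TR[2]),np.sin(TR[2]); print(w.round(),round(c*d[0]+s*d[1]),round(-s*d[0]+c*d[1]))
E
```

```text
[ 532. -142.] 57 -66
[ 505. -141.] 30 -68
[529. -22.] 42 53
[506. -20.] 19 53
```

Strip c lies flat at about tray (37,-7), and strip b is held level beside it with a clear gap. I'll lower b.

Emit:
drive_tool(plan=[{"x": 0.01, "y": 0.08, "z": 0.2, "ax": 0, "ay": 0, "az": -0.07, "hand": 20}, {"x": 0.01, "y": 0.08, "z": 0.45, "ax": 0, "ay": 0, "az": -0.07, "hand": 20}, {"x": 0.01, "y": 0.08, "z": 0.65, "ax": 0, "ay": 0, "az": -0.07, "hand": 20}, {"x": 0.01, "y": 0.08, "z": 0.75, "ax": 0, "ay": 0, "az": -0.07, "hand": 20}, {"x": 0.01, "y": 0.08, "z": 0.83, "ax": 0, "ay": 0, "az": -0.07, "hand": 20}, {"x": 0.01, "y": 0.08, "z": 0.83, "ax": 0, "ay": 0, "az": -0.07, "hand": 20}])

```text
clock: 26.05
eef_pos: [473.0, -115.6, 11.0]
tcp_rot: [3.14, 0.001, 1.468]
contact_force: [0.8, 0.1, -0.7]
opening: 0.329
grasp_force: 59.8
```

Emit:
drive_tool(plan=[{"x": 0, "y": 0, "z": 0, "ax": 0, "ay": 0, "az": 0, "hand": 33}, {"x": 0, "y": 0, "z": 0, "ax": 0, "ay": 0, "az": 0, "hand": 33}, {"x": 0, "y": 0, "z": 0, "ax": 0, "ay": 0, "az": 0, "hand": 33}, {"x": 0, "y": 0, "z": -0.3, "ax": 0, "ay": 0, "az": 0, "hand": 33}, {"x": 0, "y": 0, "z": -0.8, "ax": 0, "ay": 0, "az": 0, "hand": 36}, {"x": 0, "y": 0, "z": -1.5, "ax": 0, "ay": 0, "az": 0, "hand": 50}, {"x": 0, "y": 0, "z": -2.2, "ax": 0, "ay": 0, "az": 0, "hand": 50}, {"x": 0, "y": 0, "z": -2.2, "ax": 0, "ay": 0, "az": 0, "hand": 50}])

```text
clock: 26.85
eef_pos: [476.0, -116.2, 125.9]
tcp_rot: [3.131, 0.002, 1.468]
contact_force: [-0.4, -0.3, -0.3]
opening: 0.584
grasp_force: 0.0
```

```bash
python3 - <<'E'
from h import *
g=T(J,(-62,80,0)); print(g,go([*g[:2],115],-21.6))
E
```

```text
[ 480.2019056  -249.52576173    0.        ] (array([-2.643,  0.355,  0.227]), array([ 0.09, -0.08, 17.62]))
```

Emit:
drive_tool(plan=[{"x": -1.2, "y": 0.2, "z": 0, "ax": 0, "ay": 0, "az": 10, "hand": 50}, {"x": -1.2, "y": 0.2, "z": 0, "ax": 0, "ay": 0, "az": 10, "hand": 50}, {"x": -2, "y": 0.3, "z": 0, "ax": 0, "ay": 0, "az": 10, "hand": 50}, {"x": -2.64, "y": 0.35, "z": 0, "ax": 0, "ay": 0, "az": 10, "hand": 50}, {"x": -2.64, "y": 0.35, "z": 0.2, "ax": 0, "ay": 0, "az": 17.6, "hand": 50}, {"x": -2.64, "y": 0.35, "z": 0.2, "ax": 0, "ay": 0, "az": 17.6, "hand": 50}, {"x": -2.64, "y": 0.35, "z": 0.2, "ax": 0, "ay": 0, "az": 17.6, "hand": 50}, {"x": -2.64, "y": 0.35, "z": 0.2, "ax": 0, "ay": 0, "az": 17.6, "hand": 50}])

```text
clock: 27.65
eef_pos: [476.5, -248.6, 111.0]
tcp_rot: [3.14, -0.002, 0.261]
contact_force: [-0.2, 0.4, 0.4]
opening: 0.585
grasp_force: 0.0
```

```bash
python3 - <<'E'
from h import *
g=T(J,(-62,80,0)); print(g,go([*g[:2],70],-21.6))
E
```

```text
[ 480.2019056  -249.52576173    0.        ] (array([0.064, 0.036, 0.82 ]), array([ 0.01, -0.02,  6.1 ]))
```

Emit:
drive_tool(plan=[{"x": 0.06, "y": 0.04, "z": 0.1, "ax": 0, "ay": 0, "az": 6.1, "hand": 50}, {"x": 0.06, "y": 0.04, "z": 0.1, "ax": 0, "ay": 0, "az": 6.1, "hand": 50}, {"x": 0.06, "y": 0.04, "z": 0.4, "ax": 0, "ay": 0, "az": 6.1, "hand": 50}, {"x": 0.06, "y": 0.04, "z": 0.82, "ax": 0, "ay": 0, "az": 6.1, "hand": 50}, {"x": 0.06, "y": 0.04, "z": 0.82, "ax": 0, "ay": 0, "az": 6.1, "hand": 50}, {"x": 0.06, "y": 0.04, "z": 0.82, "ax": 0, "ay": 0, "az": 6.1, "hand": 50}])

```text
clock: 28.25
eef_pos: [479.8, -249.5, 69.6]
tcp_rot: [-3.141, -0.001, -0.371]
contact_force: [0.0, 0.1, 0.4]
opening: 0.583
grasp_force: 0.0
```

```bash
python3 - <<'E'
from h import *
g=T(J,(-62,80,0)); print(go([*g[:2],22.5],-21.6))
b=cv2.cvtColor(imaging.grab_frame("side"),cv2.COLOR_RGB2BGR); cv2.imwrite("pics/raw_a.png",b)
a=cv2.imread("pics/b2.png")
old=cv2.resize(a[:,396:],(120,110),interpolation=cv2.INTER_AREA); d=cv2.absdiff(old,b[140:250,280:400]).max(2)
for x in (-78,-65,-50,-35,-20,0,10):
    for dy in(-10,10):
        u=(proj("side",T(J,(x,80+dy,32)))-(280,140)).round().astype(int); print(x,dy,d[u[1],u[0]],end=" | ")
E
```

```text
(array([ 0.007, -0.001,  0.942]), array([-0.  , -0.01,  0.05]))
-78 -10 13 | -78 10 31 | -65 -10 48 | -65 10 54 | -50 -10 63 | -50 10 83 | -35 -10 15 | -35 10 8 | -20 -10 10 | -20 10 7 | 0 -10 22 | 0 10 5 | 10 -10 9 | 10 10 2 |
```

Emit:
drive_tool(plan=[{"x": 0, "y": 0, "z": 0.3, "ax": 0, "ay": 0, "az": 0, "hand": 50}, {"x": 0, "y": 0, "z": 0.7, "ax": 0, "ay": 0, "az": 0, "hand": 50}, {"x": 0, "y": 0, "z": 0.94, "ax": 0, "ay": 0, "az": 0, "hand": 50}, {"x": 0, "y": 0, "z": 0.94, "ax": 0, "ay": 0, "az": 0, "hand": 50}, {"x": 0, "y": 0, "z": 0.94, "ax": 0, "ay": 0, "az": 0, "hand": 20}, {"x": 0, "y": 0, "z": 0.94, "ax": 0, "ay": 0, "az": 0, "hand": 20}, {"x": 0, "y": 0, "z": 0.94, "ax": 0, "ay": 0, "az": 0, "hand": 20}, {"x": 0, "y": 0, "z": 0.94, "ax": 0, "ay": 0, "az": 0, "hand": 20}])

```text
clock: 29.1
eef_pos: [481.1, -250.1, 24.6]
tcp_rot: [3.141, -0.004, -0.371]
contact_force: [-0.1, -0.8, 6.0]
opening: 0.327
grasp_force: 60.1
```

Emit:
drive_tool(plan=[{"x": -0.3, "y": 0, "z": 0, "ax": 0, "ay": 0, "az": 0, "hand": 20}, {"x": -0.6, "y": 0, "z": 0, "ax": 0, "ay": 0, "az": 0, "hand": 20}, {"x": -0.9, "y": 0, "z": 0, "ax": 0, "ay": 0, "az": 0, "hand": 20}, {"x": -1.2, "y": 0, "z": 0, "ax": 0, "ay": 0, "az": 0, "hand": 20}, {"x": -1.2, "y": 0, "z": 0, "ax": 0, "ay": 0, "az": 0, "hand": 20}, {"x": -1.2, "y": 0, "z": -0.5, "ax": 0, "ay": 0, "az": 0, "hand": 20}, {"x": -1.2, "y": 0, "z": -1.2, "ax": 0, "ay": 0, "az": 0, "hand": 20}, {"x": -1.2, "y": 0, "z": -1.6, "ax": 0, "ay": 0, "az": 0, "hand": 20}])

```text
clock: 29.9
eef_pos: [426.0, -228.8, 105.8]
tcp_rot: [3.141, -0.006, -0.371]
contact_force: [1.2, 0.7, -1.2]
opening: 0.323
grasp_force: 59.5
```

```bash
python3 - <<'E'
from h import *
s=monitor.sense(); print(s["eef_pos"],s["opening"]*85.4,s["grasp_force"])
print(go([390,-140,115],84.1))
E
```

```text
[ 425.99082771 -228.77089473  105.7852174 ] 27.61198051700186 59.471134543418884
(array([-1.313, -1.394, -0.192]), array([  0.05,  -0.03, -17.56]))
```

Emit:
drive_tool(plan=[{"x": -0.8, "y": -0.8, "z": -0.19, "ax": 0, "ay": 0, "az": -9, "hand": 20}, {"x": -1.3, "y": -1.0, "z": -0.19, "ax": 0, "ay": 0, "az": -9, "hand": 20}, {"x": -1.3, "y": -1.0, "z": -0.19, "ax": 0, "ay": 0, "az": -9, "hand": 20}, {"x": -1.3, "y": -1.39, "z": -0.19, "ax": 0, "ay": 0, "az": -9, "hand": 20}, {"x": -1.3, "y": -1.39, "z": -0.19, "ax": 0, "ay": 0, "az": -17.56, "hand": 20}, {"x": -1.3, "y": -1.39, "z": -0.19, "ax": 0, "ay": 0, "az": -17.56, "hand": 20}, {"x": -1.3, "y": -1.39, "z": -0.19, "ax": 0, "ay": 0, "az": -17.56, "hand": 20}, {"x": -1.3, "y": -1.39, "z": -0.19, "ax": 0, "ay": 0, "az": -17.56, "hand": 20}])

```text
clock: 30.7
eef_pos: [390.1, -139.9, 113.2]
tcp_rot: [3.138, -0.001, 0.835]
contact_force: [-0.4, 0.3, -0.6]
opening: 0.326
grasp_force: 59.5
```

```bash
python3 - <<'E'
from h import *
s=monitor.sense(); print(s["eef_pos"],s["opening"]*85.4)
print(go(T(TR,(-54,-45,50)),84.1))
E
```

```text
[ 390.05754145 -139.89431253  113.18893268] 27.882721527208073
(array([0.89 , 0.083, 1.265]), array([ 0.04, -0.  , -6.04]))
```

Emit:
drive_tool(plan=[{"x": 0, "y": 0, "z": 0, "ax": 0, "ay": 0, "az": -6.04, "hand": 20}, {"x": 0, "y": 0, "z": 0, "ax": 0, "ay": 0, "az": -6.04, "hand": 20}, {"x": 0.4, "y": 0.04, "z": 0.2, "ax": 0, "ay": 0, "az": -6.04, "hand": 20}, {"x": 0.89, "y": 0.08, "z": 0.5, "ax": 0, "ay": 0, "az": -6.04, "hand": 20}, {"x": 0.89, "y": 0.08, "z": 0.9, "ax": 0, "ay": 0, "az": -6.04, "hand": 20}, {"x": 0.89, "y": 0.08, "z": 1.25, "ax": 0, "ay": 0, "az": -6.04, "hand": 20}, {"x": 0.89, "y": 0.08, "z": 1.25, "ax": 0, "ay": 0, "az": -6.04, "hand": 20}, {"x": 0.89, "y": 0.08, "z": 1.25, "ax": 0, "ay": 0, "az": -6.04, "hand": 20}])

```text
clock: 31.5
eef_pos: [422.7, -109.8, 50.6]
tcp_rot: [3.139, 0.001, 1.461]
contact_force: [0.9, 0.5, -0.9]
opening: 0.33
grasp_force: 59.5
```

```bash
python3 - <<'E'
from h import *
s=monitor.sense(); print(s["eef_pos"],s["opening"]*85.4,s["tcp_rot"])
print(go(T(TR,(-54,-45,11)),84.1))
E
```

```text
[ 422.67825432 -109.75706688   50.60954583] 28.15188912015758 [3.13902323e+00 7.92048067e-04 1.46137695e+00]
(array([0.002, 0.008, 0.792]), array([ 0.02,  0.01, -0.06]))
```

Emit:
drive_tool(plan=[{"x": 0, "y": 0.01, "z": 0.2, "ax": 0, "ay": 0, "az": 0, "hand": 20}, {"x": 0, "y": 0.01, "z": 0.45, "ax": 0, "ay": 0, "az": 0, "hand": 20}, {"x": 0, "y": 0.01, "z": 0.65, "ax": 0, "ay": 0, "az": 0, "hand": 20}, {"x": 0, "y": 0.01, "z": 0.74, "ax": 0, "ay": 0, "az": 0, "hand": 20}, {"x": 0, "y": 0.01, "z": 0.79, "ax": 0, "ay": 0, "az": 0, "hand": 20}, {"x": 0, "y": 0.01, "z": 0.79, "ax": 0, "ay": 0, "az": 0, "hand": 20}])

```text
clock: 32.1
eef_pos: [422.9, -109.8, 11.0]
tcp_rot: [3.139, 0.001, 1.461]
contact_force: [-1.4, 0.2, -0.5]
opening: 0.324
grasp_force: 59.6
```

Emit:
drive_tool(plan=[{"x": 0, "y": 0, "z": 0, "ax": 0, "ay": 0, "az": 0, "hand": 33}, {"x": 0, "y": 0, "z": 0, "ax": 0, "ay": 0, "az": 0, "hand": 33}, {"x": 0, "y": 0, "z": 0, "ax": 0, "ay": 0, "az": 0, "hand": 33}, {"x": 0, "y": 0, "z": -0.3, "ax": 0, "ay": 0, "az": 0, "hand": 33}, {"x": 0, "y": 0, "z": -0.8, "ax": 0, "ay": 0, "az": 0, "hand": 34}, {"x": 0, "y": 0, "z": -1.5, "ax": 0, "ay": 0, "az": 0, "hand": 30}, {"x": 0, "y": 0, "z": -2.4, "ax": 0, "ay": 0, "az": 0, "hand": 30}, {"x": 0, "y": 0, "z": -3.2, "ax": 0, "ay": 0, "az": 0, "hand": 30}])

```text
clock: 32.9
eef_pos: [422.2, -109.5, 172.9]
tcp_rot: [3.138, 0.001, 1.461]
contact_force: [1.3, -0.8, -1.1]
opening: 0.355
grasp_force: 0.0
```

```bash
python3 - <<'E'
from h import *
s=monitor.sense(); print(s["eef_pos"])
# lid rod after release: where the gripper left it (TCP 674.4,-97.9,159.8)
print(go([674,-98,240],84),go([674,-98,160],84))
a=cv2.cvtColor(imaging.grab_frame("top"),cv2.COLOR_RGB2BGR); b=cv2.cvtColor(imaging.grab_frame("side"),cv2.COLOR_RGB2BGR)
cv2.imwrite("pics/t9.png",a); cv2.imwrite("pics/s9.png",b)
hsv=cv2.cvtColor(b,cv2.COLOR_BGR2HSV); m=cv2.inRange(hsv,(8,50,120),(25,160,255))
poly=np.array([proj("side",T(TR,q)) for q in ((-88,-74,10),(88,-74,10),(88,74,10),(-88,74,10))]).astype(np.int32)
k=np.zeros_like(m); cv2.fillPoly(k,[poly],255); m&=k
n,l,st,c=cv2.connectedComponentsWithStats(m)
for i in range(1,n):
    if st[i,4]>40:
        ys,xs=np.where(l==i); P=[]
        for p in cv2.boxPoints(cv2.minAreaRect(np.c_[xs,ys].astype(np.float32))):
            w=least_squares(lambda X:proj("side",[X[0],X[1],18])-p,[500,-70]).x; d=w-np.array(TR[:2]); cc,ss=np.cos(TR[2]),np.sin(TR[2]); P.append((round(cc*d[0]+ss*d[1]),round(-ss*d[0]+cc*d[1])))
        print(st[i],P)
E
```

```text
[ 422.23374631 -109.52623967  172.88331221]
(array([ 0.778,  4.984, -1.327]), array([ 0.03,  0.01, -0.04])) (array([0.779, 4.979, 0.273]), array([ 0.03,  0.01, -0.04]))
[272 275  36  59 776] [(48, 54), (67, -74), (32, -69), (19, 56)]
[293 282  42  61 850] [(8, 56), (11, -72), (-24, -64), (-22, 60)]
[323 290  39  64 927] [(-43, 59), (-38, -68), (-72, -64), (-72, 61)]
```

```bash
python3 - <<'E'
import cv2,numpy as np
a=cv2.imread("pics/t9.png")[140:270,170:290];b=cv2.imread("pics/s9.png")[240:370,250:370]
cv2.imwrite("pics/f1.png",cv2.resize(np.hstack([a,b]),None,fx=3.3,fy=3.3,interpolation=cv2.INTER_CUBIC))
E
```

```text
(no output)
```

View pics/f1.png

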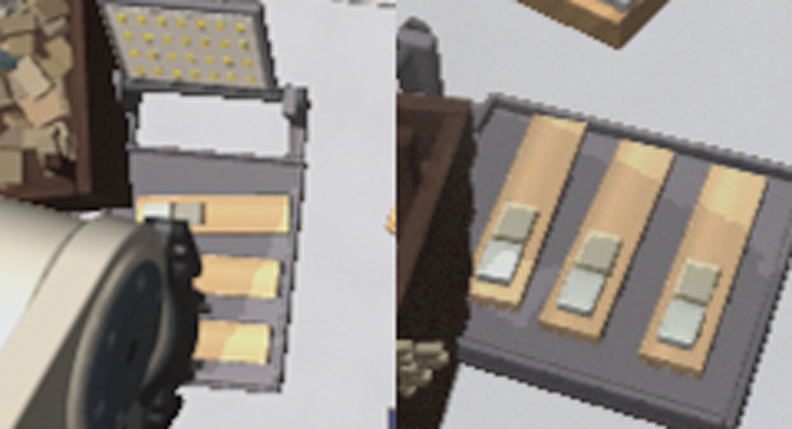

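All three strips lie flat inside the rim with tiles up and clear gaps; their tiled ends are at right crop (495,300), (570,330) and (670,365). Next is the lid. Its rod is where I released it, at TCP (674,-98,160).

Emit:
drive_tool(plan=[{"x": 0, "y": 0, "z": -0.8, "ax": 0, "ay": 0, "az": 0, "hand": 30}, {"x": 0.3, "y": 1, "z": -1.3, "ax": 0, "ay": 0, "az": 0, "hand": 30}, {"x": 0.5, "y": 2, "z": -1.33, "ax": 0, "ay": 0, "az": 0, "hand": 30}, {"x": 0.6, "y": 3, "z": -1.33, "ax": 0, "ay": 0, "az": 0, "hand": 30}, {"x": 0.78, "y": 4, "z": -1.33, "ax": 0, "ay": 0, "az": 0, "hand": 30}, {"x": 0.78, "y": 4.98, "z": -1.33, "ax": 0, "ay": 0, "az": 0, "hand": 30}, {"x": 0.78, "y": 4.98, "z": -1.33, "ax": 0, "ay": 0, "az": 0, "hand": 30}, {"x": 0.78, "y": 4.98, "z": -1.33, "ax": 0, "ay": 0, "az": 0, "hand": 30}], grip_force=25)

```text
clock: 33.8
eef_pos: [674.5, -97.8, 236.3]
tcp_rot: [3.141, 0.001, 1.462]
contact_force: [-0.3, 0.4, 0.6]
opening: 0.348
grasp_force: 0.0
```

```bash
python3 - <<'E'
from h import *
print(monitor.sense()["eef_pos"],go([674,-98,161],84))
E
```

```text
[674.54001071 -97.80333755 236.33162169] (array([-0.004, -0.012,  1.507]), array([ 0.01,  0.01, -0.04]))
```

Emit:
drive_tool(plan=[{"x": 0, "y": -0.01, "z": 0.6, "ax": 0, "ay": 0, "az": 0, "hand": 27}, {"x": 0, "y": -0.01, "z": 1.1, "ax": 0, "ay": 0, "az": 0, "hand": 27}, {"x": 0, "y": -0.01, "z": 1.5, "ax": 0, "ay": 0, "az": 0, "hand": 27}, {"x": 0, "y": -0.01, "z": 1.5, "ax": 0, "ay": 0, "az": 0, "hand": 27}, {"x": 0, "y": -0.01, "z": 1.5, "ax": 0, "ay": 0, "az": 0, "hand": 4}, {"x": 0, "y": -0.01, "z": 1.5, "ax": 0, "ay": 0, "az": 0, "hand": 4}, {"x": 0, "y": -0.01, "z": 1.5, "ax": 0, "ay": 0, "az": 0, "hand": 4}, {"x": 0, "y": -0.01, "z": 1.5, "ax": 0, "ay": 0, "az": 0, "hand": 4}])

```text
clock: 34.6
eef_pos: [673.7, -98.1, 164.2]
tcp_rot: [3.138, 0.001, 1.462]
contact_force: [-1.7, 0.0, 0.7]
opening: 0.09
grasp_force: 25.0
```

Emit:
drive_tool(plan=[{"x": 0, "y": -0.55, "z": -0.19, "ax": 0, "ay": 0, "az": 0, "hand": 4}, {"x": 0, "y": -1.11, "z": -0.26, "ax": 0, "ay": 0, "az": 0, "hand": 4}, {"x": 0, "y": -1.67, "z": -0.22, "ax": 0, "ay": 0, "az": 0, "hand": 4}, {"x": 0, "y": -2.2, "z": -0.08, "ax": 0, "ay": 0, "az": 0, "hand": 4}, {"x": 0, "y": -2.59, "z": 0.11, "ax": 0, "ay": 0, "az": 0, "hand": 4}, {"x": 0, "y": -2.59, "z": 0.11, "ax": 0, "ay": 0, "az": 0, "hand": 4}, {"x": 0, "y": -2.59, "z": 0.11, "ax": 0, "ay": 0, "az": 0, "hand": 4}])

```text
clock: 35.3
eef_pos: [543.1, -85.0, 158.2]
tcp_rot: [3.141, 0.003, 1.462]
contact_force: [-10.5, -7.4, 9.5]
opening: 0.09
grasp_force: 26.6
```

Emit:
drive_tool(plan=[{"x": 0, "y": 0, "z": 0, "ax": 0, "ay": 0, "az": 0, "hand": 4}, {"x": 0, "y": 0, "z": 0, "ax": 0, "ay": 0, "az": 0, "hand": 24}, {"x": 0, "y": 0, "z": 0, "ax": 0, "ay": 0, "az": 0, "hand": 24}, {"x": 0, "y": 0, "z": 0, "ax": 0, "ay": 0, "az": 0, "hand": 24}, {"x": 0, "y": 0, "z": -0.5, "ax": 0, "ay": 0, "az": 0, "hand": 27}, {"x": 0, "y": 0, "z": -1.2, "ax": 0, "ay": 0, "az": 0, "hand": 27}, {"x": 0, "y": 0, "z": -1.5, "ax": 0, "ay": 0, "az": 0, "hand": 27}, {"x": 0, "y": 0, "z": -1.5, "ax": 0, "ay": 0, "az": 0, "hand": 27}])

```text
clock: 36.1
eef_pos: [546.7, -83.8, 234.9]
tcp_rot: [3.133, 0.001, 1.462]
contact_force: [-0.0, -0.0, 0.3]
opening: 0.318
grasp_force: 0.0
```

```bash
python3 - <<'E'
from h import *
print(monitor.sense()["eef_pos"],go([575.5,-287.2,230],68.3))
a=cv2.cvtColor(imaging.grab_frame("side"),cv2.COLOR_RGB2BGR); cv2.imwrite("pics/s10.png",a)
E
```

```text
[546.66049805 -83.8053408  234.8708576 ] (array([-3.981,  1.016,  0.109]), array([ 0.08, -0.  ,  2.57]))
```

Emit:
drive_tool(plan=[{"x": -1, "y": 0.25, "z": 0.1, "ax": 0.08, "ay": 0, "az": 2.57, "hand": 27}, {"x": -2, "y": 0.5, "z": 0.1, "ax": 0.08, "ay": 0, "az": 2.57, "hand": 27}, {"x": -3, "y": 0.75, "z": 0.1, "ax": 0.08, "ay": 0, "az": 2.57, "hand": 27}, {"x": -3.98, "y": 1.02, "z": 0.1, "ax": 0.08, "ay": 0, "az": 2.57, "hand": 27}, {"x": -3.98, "y": 1.02, "z": 0.1, "ax": 0.08, "ay": 0, "az": 2.57, "hand": 27}, {"x": -3.98, "y": 1.02, "z": 0.1, "ax": 0.08, "ay": 0, "az": 2.57, "hand": 27}, {"x": -3.98, "y": 1.02, "z": 0.1, "ax": 0.08, "ay": 0, "az": 2.57, "hand": 27}])

```text
clock: 36.85
eef_pos: [573.2, -285.9, 226.3]
tcp_rot: [-3.134, 0.0, 1.192]
contact_force: [-0.4, 0.2, -0.5]
opening: 0.319
grasp_force: 0.0
```

```bash
python3 - <<'E'
from h import *
print(monitor.sense()["eef_pos"],go([575.8,-287.3,175],68.3))
R0=Ro.from_euler("xyz",[np.pi,0,np.radians(68.3)])
u=np.array([np.cos(J[2]),np.sin(J[2]),0]); a0=1.42
for a in (1.2,1.0,.8,.6,.4,.25,.12):
    print(a,(R0.inv().apply(131*((np.cos(a0)-np.cos(a))*u+np.array([0,0,np.sin(a)-np.sin(a0)])))/50).round(2))
E
```

```text
[ 573.17127525 -285.93864868  226.27764593] (array([-0.005,  0.067,  1.025]), array([-0.07,  0.  ,  0.  ]))
1.2 [-0.   -0.56  0.15]
1.0 [-0.   -1.02  0.39]
0.8 [-0.   -1.43  0.71]
0.6 [-0.   -1.77  1.11]
0.4 [-0.   -2.02  1.57]
0.25 [-0.   -2.14  1.94]
0.12 [-0.   -2.21  2.28]
```

Emit:
drive_tool(plan=[{"x": 0, "y": 0.06, "z": 0.3, "ax": -0.07, "ay": 0, "az": 0, "hand": 27}, {"x": 0, "y": 0.06, "z": 0.7, "ax": -0.07, "ay": 0, "az": 0, "hand": 27}, {"x": 0, "y": 0.06, "z": 1.02, "ax": -0.07, "ay": 0, "az": 0, "hand": 27}, {"x": 0, "y": 0.06, "z": 1.02, "ax": -0.07, "ay": 0, "az": 0, "hand": 27}, {"x": 0, "y": 0.06, "z": 1.02, "ax": -0.07, "ay": 0, "az": 0, "hand": 4}, {"x": 0, "y": 0.06, "z": 1.02, "ax": -0.07, "ay": 0, "az": 0, "hand": 4}, {"x": 0, "y": 0.06, "z": 1.02, "ax": -0.07, "ay": 0, "az": 0, "hand": 4}, {"x": 0, "y": 0.06, "z": 1.02, "ax": -0.07, "ay": 0, "az": 0, "hand": 4}])

```text
clock: 37.65
eef_pos: [576.7, -287.8, 177.1]
tcp_rot: [3.139, 0.0, 1.192]
contact_force: [1.8, 4.3, -0.7]
opening: 0.087
grasp_force: 25.1
```

Emit:
drive_tool(plan=[{"x": 0, "y": -0.56, "z": 0.15, "ax": 0, "ay": 0, "az": 0, "hand": 4}, {"x": 0, "y": -1.02, "z": 0.39, "ax": 0, "ay": 0, "az": 0, "hand": 4}, {"x": 0, "y": -1.43, "z": 0.71, "ax": 0, "ay": 0, "az": 0, "hand": 4}, {"x": 0, "y": -1.77, "z": 1.11, "ax": 0, "ay": 0, "az": 0, "hand": 4}, {"x": 0, "y": -2.02, "z": 1.57, "ax": 0, "ay": 0, "az": 0, "hand": 4}, {"x": 0, "y": -2.14, "z": 1.94, "ax": 0, "ay": 0, "az": 0, "hand": 4}, {"x": 0, "y": -2.21, "z": 2.28, "ax": 0, "ay": 0, "az": 0, "hand": 4}, {"x": 0, "y": -2.21, "z": 2.28, "ax": 0, "ay": 0, "az": 0, "hand": 4}])

```text
clock: 38.45
eef_pos: [470.6, -246.2, 60.5]
tcp_rot: [-3.137, 0.001, 1.192]
contact_force: [-7.9, 4.5, -0.2]
opening: 0.092
grasp_force: 27.2
```

Emit:
drive_tool(plan=[{"x": 0, "y": 0, "z": 0.2, "ax": 0, "ay": 0, "az": 0, "hand": 4}, {"x": 0, "y": 0, "z": 0.2, "ax": 0, "ay": 0, "az": 0, "hand": 26}, {"x": 0, "y": 0, "z": 0.2, "ax": 0, "ay": 0, "az": 0, "hand": 26}, {"x": 0, "y": 0, "z": 0.2, "ax": 0, "ay": 0, "az": 0, "hand": 26}, {"x": 0, "y": 0, "z": -0.8, "ax": 0, "ay": 0, "az": 0, "hand": 27}, {"x": 0, "y": 0, "z": -1.8, "ax": 0, "ay": 0, "az": 0, "hand": 27}, {"x": 0, "y": 0, "z": -2.8, "ax": 0, "ay": 0, "az": 0, "hand": 27}, {"x": 0, "y": 0, "z": -3.4, "ax": 0, "ay": 0, "az": 0, "hand": 27}])

```text
clock: 39.25
eef_pos: [475.4, -248.3, 237.5]
tcp_rot: [3.133, 0.002, 1.192]
contact_force: [0.5, -0.0, -0.6]
opening: 0.316
grasp_force: 0.0
```

```bash
python3 - <<'E'
from h import *
print(monitor.sense()["eef_pos"],go([541.8,-360.5,228],68.3))
E
```

```text
[ 475.3717527  -248.26640495  237.49916418] (array([-1.595,  2.062,  0.211]), array([0.08, 0.02, 0.  ]))
```

Emit:
drive_tool(plan=[{"x": -0.8, "y": 1.0, "z": 0.1, "ax": 0.05, "ay": 0, "az": 0, "hand": 27}, {"x": -1.59, "y": 2.06, "z": 0.15, "ax": 0.05, "ay": 0, "az": 0, "hand": 27}, {"x": -1.59, "y": 2.06, "z": 0.15, "ax": 0.05, "ay": 0, "az": 0, "hand": 27}, {"x": -1.59, "y": 2.06, "z": 0.2, "ax": 0.05, "ay": 0, "az": 0, "hand": 27}, {"x": -1.59, "y": 2.06, "z": 0.2, "ax": 0.05, "ay": 0, "az": 0, "hand": 27}, {"x": -1.59, "y": 2.06, "z": 0.2, "ax": 0.05, "ay": 0, "az": 0, "hand": 27}])

```text
clock: 39.85
eef_pos: [539.4, -358.4, 222.8]
tcp_rot: [-3.138, 0.001, 1.193]
contact_force: [-0.4, -0.6, 0.4]
opening: 0.316
grasp_force: 0.0
```

```bash
python3 - <<'E'
from h import *
print(monitor.sense()["eef_pos"],go([541.8,-360.5,173],68.3))
E
```

```text
[ 539.44554077 -358.36538513  222.84159326] (array([-0.021,  0.063,  0.997]), array([-0.03,  0.01,  0.01]))
```

Emit:
drive_tool(plan=[{"x": 0.02, "y": 0.06, "z": 0.3, "ax": -0.03, "ay": 0, "az": 0, "hand": 27}, {"x": 0.02, "y": 0.06, "z": 0.7, "ax": -0.03, "ay": 0, "az": 0, "hand": 27}, {"x": 0.02, "y": 0.06, "z": 0.99, "ax": -0.03, "ay": 0, "az": 0, "hand": 27}, {"x": 0.02, "y": 0.06, "z": 0.99, "ax": -0.03, "ay": 0, "az": 0, "hand": 27}, {"x": 0.02, "y": 0.06, "z": 0.99, "ax": -0.03, "ay": 0, "az": 0, "hand": 4}, {"x": 0.02, "y": 0.06, "z": 0.99, "ax": -0.03, "ay": 0, "az": 0, "hand": 4}, {"x": 0.02, "y": 0.06, "z": 0.99, "ax": -0.03, "ay": 0, "az": 0, "hand": 4}, {"x": 0.02, "y": 0.06, "z": 0.99, "ax": -0.03, "ay": 0, "az": 0, "hand": 4}])

```text
clock: 40.65
eef_pos: [543.2, -359.3, 173.5]
tcp_rot: [3.141, 0.001, 1.192]
contact_force: [0.7, 1.1, -2.2]
opening: 0.092
grasp_force: 24.7
```

Emit:
drive_tool(plan=[{"x": 0, "y": -0.56, "z": 0.15, "ax": 0, "ay": 0, "az": 0, "hand": 4}, {"x": 0, "y": -1.02, "z": 0.39, "ax": 0, "ay": 0, "az": 0, "hand": 4}, {"x": 0, "y": -1.43, "z": 0.71, "ax": 0, "ay": 0, "az": 0, "hand": 4}, {"x": 0, "y": -1.77, "z": 1.11, "ax": 0, "ay": 0, "az": 0, "hand": 4}, {"x": 0, "y": -2.02, "z": 1.57, "ax": 0, "ay": 0, "az": 0, "hand": 4}, {"x": 0, "y": -2.14, "z": 1.94, "ax": 0, "ay": 0, "az": 0, "hand": 4}, {"x": 0, "y": -2.21, "z": 2.28, "ax": 0, "ay": 0, "az": 0, "hand": 4}, {"x": 0, "y": -2.21, "z": 2.28, "ax": 0, "ay": 0, "az": 0, "hand": 4}])

```text
clock: 41.45
eef_pos: [440.9, -319.1, 58.4]
tcp_rot: [3.14, 0.001, 1.192]
contact_force: [2.6, 0.2, -2.1]
opening: 0.093
grasp_force: 24.9
```

Emit:
drive_tool(plan=[{"x": 0, "y": 0, "z": 0.2, "ax": 0, "ay": 0, "az": 0, "hand": 4}, {"x": 0, "y": 0, "z": 0.2, "ax": 0, "ay": 0, "az": 0, "hand": 26}, {"x": 0, "y": 0, "z": 0.2, "ax": 0, "ay": 0, "az": 0, "hand": 26}, {"x": 0, "y": 0, "z": 0.2, "ax": 0, "ay": 0, "az": 0, "hand": 26}, {"x": 0, "y": 0, "z": -0.8, "ax": 0, "ay": 0, "az": 0, "hand": 27}, {"x": 0, "y": 0, "z": -1.8, "ax": 0, "ay": 0, "az": 0, "hand": 27}, {"x": 0, "y": 0, "z": -2.8, "ax": 0, "ay": 0, "az": 0, "hand": 27}, {"x": 0, "y": 0, "z": -3.4, "ax": 0, "ay": 0, "az": 0, "hand": 27}])

```text
clock: 42.25
eef_pos: [441.4, -319.4, 233.7]
tcp_rot: [3.136, 0.003, 1.192]
contact_force: [0.1, -1.0, -0.1]
opening: 0.318
grasp_force: 0.0
```

```bash
python3 - <<'E'
from h import *
print(monitor.sense()["eef_pos"],go([512.5,-435.1,228],68.3))
E
```

```text
[ 441.40812994 -319.3741622   233.7118638 ] (array([-1.625,  2.176,  0.13 ]), array([0.05, 0.02, 0.  ]))
```

Emit:
drive_tool(plan=[{"x": -0.8, "y": 1.0, "z": 0.05, "ax": 0.05, "ay": 0, "az": 0, "hand": 27}, {"x": -1.62, "y": 2.17, "z": 0.1, "ax": 0.05, "ay": 0, "az": 0, "hand": 27}, {"x": -1.62, "y": 2.17, "z": 0.1, "ax": 0.05, "ay": 0, "az": 0, "hand": 27}, {"x": -1.62, "y": 2.17, "z": 0.13, "ax": 0.05, "ay": 0, "az": 0, "hand": 27}, {"x": -1.62, "y": 2.17, "z": 0.13, "ax": 0.05, "ay": 0, "az": 0, "hand": 27}, {"x": -1.62, "y": 2.17, "z": 0.13, "ax": 0.05, "ay": 0, "az": 0, "hand": 27}])

```text
clock: 42.85
eef_pos: [510.5, -433.0, 222.7]
tcp_rot: [-3.135, 0.001, 1.193]
contact_force: [-0.4, -0.1, 0.4]
opening: 0.316
grasp_force: 0.0
```

```bash
python3 - <<'E'
from h import *
print(monitor.sense()["eef_pos"],go([512.5,-435.1,173],68.3))
E
```

```text
[ 510.53833769 -432.96593987  222.67517367] (array([-0.024,  0.058,  0.993]), array([-0.06,  0.01,  0.  ]))
```

Emit:
drive_tool(plan=[{"x": -0.02, "y": 0.06, "z": 0.3, "ax": -0.05, "ay": 0, "az": 0, "hand": 27}, {"x": -0.02, "y": 0.06, "z": 0.7, "ax": -0.05, "ay": 0, "az": 0, "hand": 27}, {"x": -0.02, "y": 0.06, "z": 0.99, "ax": -0.05, "ay": 0, "az": 0, "hand": 27}, {"x": -0.02, "y": 0.06, "z": 0.99, "ax": -0.05, "ay": 0, "az": 0, "hand": 27}, {"x": -0.02, "y": 0.06, "z": 0.99, "ax": -0.05, "ay": 0, "az": 0, "hand": 4}, {"x": -0.02, "y": 0.06, "z": 0.99, "ax": -0.05, "ay": 0, "az": 0, "hand": 4}, {"x": -0.02, "y": 0.06, "z": 0.99, "ax": -0.05, "ay": 0, "az": 0, "hand": 4}, {"x": -0.02, "y": 0.06, "z": 0.99, "ax": -0.05, "ay": 0, "az": 0, "hand": 4}])

```text
clock: 43.65
eef_pos: [513.6, -435.8, 174.0]
tcp_rot: [3.141, 0.001, 1.192]
contact_force: [0.0, 2.0, 3.4]
opening: 0.089
grasp_force: 25.1
```

Emit:
drive_tool(plan=[{"x": 0, "y": -0.56, "z": 0.15, "ax": 0, "ay": 0, "az": 0, "hand": 4}, {"x": 0, "y": -1.02, "z": 0.39, "ax": 0, "ay": 0, "az": 0, "hand": 4}, {"x": 0, "y": -1.43, "z": 0.71, "ax": 0, "ay": 0, "az": 0, "hand": 4}, {"x": 0, "y": -1.77, "z": 1.11, "ax": 0, "ay": 0, "az": 0, "hand": 4}, {"x": 0, "y": -2.02, "z": 1.57, "ax": 0, "ay": 0, "az": 0, "hand": 4}, {"x": 0, "y": -2.14, "z": 1.94, "ax": 0, "ay": 0, "az": 0, "hand": 4}, {"x": 0, "y": -2.21, "z": 2.28, "ax": 0, "ay": 0, "az": 0, "hand": 4}, {"x": 0, "y": -2.21, "z": 2.28, "ax": 0, "ay": 0, "az": 0, "hand": 4}])

```text
clock: 44.45
eef_pos: [410.7, -395.4, 58.0]
tcp_rot: [3.141, 0.001, 1.192]
contact_force: [1.0, -0.2, -0.2]
opening: 0.087
grasp_force: 25.2
```

Emit:
drive_tool(plan=[{"x": 0, "y": 0, "z": 0.2, "ax": 0, "ay": 0, "az": 0, "hand": 4}, {"x": 0, "y": 0, "z": 0.2, "ax": 0, "ay": 0, "az": 0, "hand": 26}, {"x": 0, "y": 0, "z": 0.2, "ax": 0, "ay": 0, "az": 0, "hand": 26}, {"x": 0, "y": 0, "z": 0.2, "ax": 0, "ay": 0, "az": 0, "hand": 26}, {"x": 0, "y": 0, "z": -0.8, "ax": 0, "ay": 0, "az": 0, "hand": 27}, {"x": 0, "y": 0, "z": -1.8, "ax": 0, "ay": 0, "az": 0, "hand": 27}, {"x": 0, "y": -0.5, "z": -2.8, "ax": 0, "ay": 0, "az": 0, "hand": 27}, {"x": 2, "y": -2.0, "z": -3.4, "ax": 0, "ay": 0, "az": 0, "hand": 27}])

```text
clock: 45.25
eef_pos: [378.8, -344.8, 212.9]
tcp_rot: [3.132, 0.006, 1.19]
contact_force: [2.4, 0.0, 0.5]
opening: 0.311
grasp_force: 0.0
```

Emit:
drive_tool(plan=[{"x": -4, "y": -2.5, "z": 0, "ax": 0, "ay": 0, "az": 0, "hand": 27}, {"x": -4, "y": -2.5, "z": 0, "ax": 0, "ay": 0, "az": 0, "hand": 27}, {"x": -4, "y": -2.5, "z": 0, "ax": 0, "ay": 0, "az": 0, "hand": 27}, {"x": -4, "y": -2.5, "z": 0, "ax": 0, "ay": 0, "az": 0, "hand": 27}, {"x": -4, "y": -2.5, "z": 0, "ax": 0, "ay": 0, "az": 0, "hand": 27}, {"x": -4, "y": -2.5, "z": 0, "ax": 0, "ay": 0, "az": 0, "hand": 27}])

```text
clock: 45.85
eef_pos: [183.5, -482.7, 208.3]
tcp_rot: [3.141, 0.004, 1.189]
contact_force: [0.4, -0.9, 1.1]
opening: 0.314
grasp_force: 0.0
```

```bash
python3 - <<'E'
from h import *
print(monitor.sense()["eef_pos"])
b=cv2.cvtColor(imaging.grab_frame("side"),cv2.COLOR_RGB2BGR); cv2.imwrite("pics/s11.png",b)
t=cv2.cvtColor(imaging.grab_frame("top"),cv2.COLOR_RGB2BGR); cv2.imwrite("pics/t11.png",t)
o=cv2.imread("pics/side0.png"); ot=cv2.imread("pics/top0.png")
def samp(im,n,q): u=proj(n,q).round().astype(int); return im[u[1]-1:u[1]+2,u[0]-1:u[0]+2].reshape(-1,3).mean(0)
# bars: compare patch to the start, along each bar and rod
for y in (80,0,-80):
    print(y,[int(abs(samp(b,"side",T(J,(x,y+dy,56)))-samp(o,"side",T(J,(x,y+dy,56)))).max()) for x,dy in((-74,-15),(-74,0),(-74,15),(-20,0),(0,0),(20,0))],
      "top",[int(abs(samp(t,"top",T(J,(x,y+dy,56)))-samp(ot,"top",T(J,(x,y+dy,56)))).max()) for x,dy in((-74,-15),(-74,0),(-74,15),(-20,0),(0,0),(20,0))])
s9=cv2.imread("pics/s9.png")
for f,im in (("before",s9),("now",b)):
    hsv=cv2.cvtColor(im,cv2.COLOR_BGR2HSV); m=cv2.inRange(hsv,(8,50,90),(25,170,255))
    poly=np.array([proj("side",T(TR,q)) for q in ((-88,-74,10),(88,-74,10),(88,74,10),(-88,74,10))]).astype(np.int32)
    k=np.zeros_like(m); cv2.fillPoly(k,[poly],255); n,l,st,c=cv2.connectedComponentsWithStats(m&k); print(f,[list(map(int,r)) for r in st[1:] if r[4]>40])
for n,p in (("glue",(415,252)),("eraser",(292,270)),("wine",(334,268)),("tweez",(280,138)),("lemon",(339,147))):
    print(n,round(float(np.abs(t[p[1]-10:p[1]+10,p[0]-12:p[0]+12].astype(int)-ot[p[1]-10:p[1]+10,p[0]-12:p[0]+12]).mean()),1))
E
```

```text
[ 183.52454197 -482.74559787  208.32536153]
80 [1, 1, 1, 0, 1, 1] top [0, 5, 3, 0, 0, 1]
0 [0, 0, 0, 1, 0, 0] top [1, 1, 1, 1, 1, 0]
-80 [0, 4, 0, 1, 1, 1] top [1, 0, 3, 1, 1, 1]
before [[272, 274, 36, 60, 818], [293, 282, 42, 62, 894], [323, 290, 39, 65, 964]]
now [[272, 275, 36, 59, 797], [290, 282, 63, 65, 1774]]
glue 1.0
eraser 3.1
wine 2.5
tweez 1.5
lemon 1.2
```

The bars are down and the bystanders unmoved, but strip a's blob has shifted in the tray: it was knocked. I'll measure the strips in the rectified tray plane.

```bash
cat > rect.py <<'E'
from h import *
def rect(im,n,z=18):
    q=[(-90,-75),(90,-75),(90,75),(-90,75)]
    H=cv2.getPerspectiveTransform(np.float32([proj(n,T(TR,(*p,z))) for p in q]),np.float32([(x+90,y+75) for x,y in q]))
    return cv2.warpPerspective(im,H,(181,151))
def runs(im,n,z=18):
    hsv=cv2.cvtColor(rect(im,n,z),cv2.COLOR_BGR2HSV); m=cv2.inRange(hsv,(8,50,90),(25,170,255))
    for y in (-68,-62,-55,-40,-20,-5,57,61,65):
        r=np.r_[0,m[y+75]>0,0].astype(int); s=np.where(np.diff(r)==1)[0]-90; e=np.where(np.diff(r)==-1)[0]-90
        print(n,y,[(int(i),int(j)) for i,j in zip(s,e) if j-i>3])
E
python3 - <<'E'
from rect import *
for f in ("s9","s11","t9","t11"): print(f); runs(cv2.imread(f"pics/{f}.png"),"side" if f[0]=="s" else "top")
E
```

```text
s9
side -68 [(32, 49), (50, 54)]
side -62 [(-70, -40), (-20, 11), (31, 62)]
side -55 [(-71, -40), (-20, 11), (30, 61)]
side -40 [(-71, -40), (-21, 11), (28, 60)]
side -20 [(-71, -40), (-21, 10), (26, 57)]
side -5 [(-72, -41), (-22, 10), (24, 56)]
side 57 [(-73, -43), (-23, 5), (87, 91)]
side 61 []
side 65 [(87, 91)]
s11
side -68 [(-52, -21), (32, 48), (50, 55)]
side -62 [(-52, 9), (31, 62)]
side -55 [(-52, 10), (30, 61)]
side -40 [(-51, 10), (28, 60)]
side -20 [(-50, 11), (26, 57)]
side -5 [(-50, -39), (-26, 12), (24, 42), (47, 56)]
side 57 [(-16, 12)]
side 61 []
side 65 [(87, 91)]
t9
top -68 [(33, 44), (54, 61)]
top -62 [(-68, -55), (-45, -38), (-15, -9), (6, 12), (33, 64)]
top -55 [(-69, -58), (-46, -38), (-18, -8), (5, 13), (32, 63)]
top -40 [(-69, -59), (-47, -39), (-19, 12), (30, 62)]
top -20 [(-70, -39), (-19, 12), (28, 59)]
top -5 [(-18, -3), (1, 11), (27, 58)]
top 57 []
top 61 []
top 65 []
t11
top -68 [(-48, -36), (-28, -19), (33, 45), (51, 62)]
top -62 [(-50, -40), (-26, -10), (4, 11), (33, 43), (54, 63)]
top -55 [(-49, -39), (-26, -9), (4, 11), (32, 42), (54, 63)]
top -40 [(-49, -39), (-25, -9), (5, 12), (30, 42), (52, 61)]
top -20 [(-48, -37), (-24, -8), (6, 13), (28, 40), (50, 59)]
top -5 [(-47, -6), (7, 13), (27, 42), (52, 58)]
top 57 []
top 61 []
top 65 []
```

```bash
python3 - <<'E'
from rect import *
for f in ("s9","s11","t11"):
    n="side" if f[0]=="s" else "top"; r=rect(cv2.imread(f"pics/{f}.png"),n); m=cv2.inRange(cv2.cvtColor(r,cv2.COLOR_BGR2HSV),(8,40,80),(28,180,255))
    for x in (-65,-46,-33,-27,-23,-17,-12,0,7,35,50):
        ys=np.where(m[:,x+90]>0)[0]-75; print(f,x,(int(ys.min()),int(ys.max())) if len(ys) else None,end="; ")
    print()
E
```

```text
s9 -65 (-65, 59); s9 -46 (-65, 60); s9 -33 None; s9 -27 None; s9 -23 (11, 58); s9 -17 (-67, 58); s9 -12 (-66, 58); s9 0 (-66, 58); s9 7 (-66, 54); s9 35 (-69, 55); s9 50 (-68, 36); 
s11 -65 None; s11 -46 (-70, 54); s11 -33 (-70, 54); s11 -27 (-70, 53); s11 -23 (-71, 53); s11 -17 (-65, 59); s11 -12 (-66, 59); s11 0 (-66, 58); s11 7 (-66, 58); s11 35 (-70, 55); s11 50 (-68, 36); 
t11 -65 None; t11 -46 (-70, 48); t11 -33 (-71, 50); t11 -27 (-71, 50); t11 -23 (-72, 50); t11 -17 (-66, 50); t11 -12 (-66, 55); t11 0 (-67, 54); t11 7 (-67, 54); t11 35 (-70, 51); t11 50 (-69, 51);
```

Strip a was knocked about 20 mm toward b. Both camera views put it flat on the floor, inside the rim (y from -70 to 54), beside b and not on it. The state is valid, so I'm handing it in.

```bash
python3 -c "
from rig import r
print(r.sign_off())"
```

```text
the job is handed in; nothing more can be done
None
```

I handed the job in with all three strips flat in the tray, the lamp lid at about 60° and all three bars folded down; the sign-off gave no verdict. Strip a was knocked about 20 mm after placing and now lies flat beside b, and the bystanders look unmoved in the final image check.

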